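Put the sharpening stone away in the carver's tool chest

ROBOT

A 7-joint arm with a two-finger parallel gripper is mounted at the origin on the work surface. World frame = base frame: x ahead of the robot, y to its left, z up, the work surface at z = 0. Lengths are in mm, angles in rad, forces in N, time in s.
With the tool pointing down it reaches from about 350 to 775 mm from the base axis. Payload 3.1 kg.
Tool frame: the origin (TCP) lies on the centre line of the jaws, within the pads' length; the fingertips stand 17 mm ahead of it and the grasp point (between the pads) lies 2 mm behind it; x points along the fingers, y is the direction in which the jaws open and shut, and the axes are right-handed (so a half turn about x gives the same grasp; the last joint's range is limited). The gripper opens to 85 mm and grips with 20 to 120 N. Pads are 22 mm wide; open, the fingers measure 114 mm over their backs; the gripper's body (76 mm by 85 mm) begins 54 mm behind the grasp point. The pads swing forward as they close: fully open they stand 13 mm farther back than shut.
Start: joints at [1.296, 0.311, 0.014, 1.512, -0.004, 1.319, -0.027], TCP at [126.919, -535.171, 248.304] pointing down, gripper open.
Joint ranges: [-2.7, 2.7], [-0.3, 1.91], [-1.27, 1.3], [0.12, 2.57], [-1.44, 4.58], [0.2, 2.03], [-3.05, 3.05]. Speed limits (rad/s): [2.79, 2.79, 3.14, 3.14, 3.14, 3.14, 3.14].

INTERFACE

Orientations are given as a unit quaternion [w, x, y, z].
In Python, from bench import * gives the robot as it stands.
- The arm moves only by the shell command python3 -m jog 'ROWS' [FORCE]. ROWS is JSON, a list of rows, each an object of numbers: "hand": the closure, from 0 (fully open) to 1 (shut); "x", "y", "z": the shift along the tool's x, y, z in m; "wx", "wy", "wz": the turn, a rotation vector about the tool's x, y, z in rad. In form: [{"hand": .., "x": .., "y": .., "z": .., "wx": .., "wy": .., "wz": ..}, ...]. A call has 1 to 12 rows; each row shifts and turns the pose as measured when the row begins, along the tool's axes as they then stand; what a row does not reach is not made up. A row lasts 1/8 s, in which the tool goes at most 62.5 mm and 10.7 degrees, less where a joint would pass 70% of its speed; a pose out of reach is approached as far as the arm can. A call is refused whole if a number of a shift passes 0.0625 or a number of a turn 0.188, either way. A call with a gripper value outside its range is refused whole. The fingers move at their own pace and stop on an object; FORCE is the grip in N (left out, the last holds). Time passes only in rows, so rows that do not move let the fingers close. It gives the time, the measured TCP pose, the force and the opening at its end, in the units of the state.
- get_state(): the state, without advancing time (a new reading comes with each control period).
- snapshot(name): name is "scene" or "top"; returns a dict with "image" (480x640x3 uint8, blue, green, red), "intrinsics" (3x3 intrinsics, pixels), "camera_from_world" (4x4, takes a point from world to camera coordinates). Camera axes: x right, y up, looking along -z (the intrinsics and any distortion apply to the point x, -y, -z); pixel columns grow to the right and rows downward; lengths in mm; the calibration is good to about 2 mm. A picture is of the moment at which its call begins. There is no depth.
- sign_off(): hands the job in, once; it reports no verdict.
Trained networks look in the newest picture that a camera, given by its name, has taken for a name from the list of things; names that differ only in an ending like _2 or _b are one class to them, and where a whole thing is asked for, a point or a joint stands for the part that bears it (a point fixed in the world has none). Each returns a list of dicts, best first, with "p" (0 to 1); they miss things now and then, are a little off and sometimes report something else, mostly with a low value. They report only what shows in the picture. A call takes as long as a camera call. They do not tell look-alikes from the thing itself.
- recognise(camera, thing): "box" ([left, top, right, bottom] in pixels, round what is visible of it).
- cut_out(camera, thing): "region" (480x640 bool, what is visible of it) and "box" ([left, top, right, bottom] in pixels, round what is visible of it).
- landmark_of(camera, thing): "pixel" ([column, row] in pixels: a listed point, or the origin of a listed thing).
The state is a dict: "t": time; "joints": joint angles; "qvel": joint speeds; "joint_efforts": joint torques, N m; "eef_pos": TCP position; "ee_rot": TCP orientation; "wrist_force": force on the tool from outside, world axes, zero at the start; "wrist_torque": the same for the moment, N m; "opening": opening from 0.0 (shut) to 1.0 (fully open).
Only numpy, scipy, OpenCV 4.12 (cv2) and the standard library are available. Lean on these libraries where they do the work, as an engineer would, in place of code of your own. Each camera call takes 0.05 s, during which the arm holds its last target.

TASK

Put the sharpening stone away in the tool chest: raise the chest's lid by its handle until the folding stay goes taut and locks past straight, without straining the stay, and with the lid standing on the locked stay lay the stone flat in the tray, not dropping it. Then break the stay by pushing its knee back towards the hinge and lower the lid by hand until it is fully shut, not letting it slam. Leave the other tools and carvings where they are.

Things in the scene. Friction and masses are not known exactly. Their poses are not given: they have to be found in the camera images.
- chest: Wooden tool chest fixed to the bench, 190 deep (x), 320 wide (y), 118 high without lid, walls 10. Origin: centre of its underside; x away from the robot towards the hinge side, y left, z up. The lid is 190 deep, 12 thick, about 0.45 kg. At the chest's right end (y below -92 mm, behind a partition 88 high) is the narrow well of the folding stay: keep it clear.
- tray (a point): Centre of the floor of the tray in the chest, 50 above the chest's underside; the floor is 170 deep (x) and 242 wide (y), open above. A gouge lies along its rear side (x from 43 to 75 mm); the front, x from -85 to 40 mm of this point, is free. The shut lid clears things in the tray up to 65 high. Frame as the chest's.
- lid (a joint): Lid angle in rad: 0 shut, growing as the front edge rises. The stay goes taut somewhere between 1.28 and 1.65: set differently each time, to be found by feel. The hinge is stiff: with the stay broken the lid stays by itself above about 1.1 rad, but let go well below that it falls shut.
- lid_hinge (a point): The lid's hinge axis (along the chest's y) at the middle of the rear rim, 118 above the chest's underside. Its frame turns with the lid: x along the lid, from front edge to hinge; z out of the lid's outer face.
- handle (a point): Centre of the lid's handle: a round steel bar 12 thick, 84 long, parallel to the hinge, its centre 40 out from the lid's front edge on two end rods: 230 from the hinge axis along the lid and, lid shut, 6 above the axis. Can be pinched from above, fingers closing across the bar, with the lid shut or up; the bar may turn between the fingers. Frame turns with the lid.
- knee (a joint): Angle of the folding stay's knee in rad: about 0 (within 0.3) folded (lid shut), 2.67 arms in line (taut), 2.83 locked past straight on its stop. A light spring unfolds it: when the taut lid is eased down a few mm it snaps into the lock. Breaking takes about 3 N, rising to some 10 N as it folds; below about 2.1 it stays broken when let go, above that it may spring back.
- knee_roller (a point): Centre of the steel roller on the stay's knee, 20 in diameter, 30 long along the chest's y; two arms of 85 join it to the chest's side and the lid's underside. Locked, it is about 30 to 42 above the rim and 70 to 99 in front of the hinge, open from above and in front. To break the stay push it back and down at 45 degrees; after 25 to 40 mm the lid is down by some 0.1 rad.
- bush (a joint): Stretch of the springy rubber bush at the stay's foot, in m: 0 unloaded, plus when the stay is pulled, minus when pressed; 12 N on the stay per mm (roughly 5 N at the handle per mm when the lid is up). Stretched beyond 2 mm (9 N or so of needless lift at the handle) or pressed beyond 4 mm (18 N of push down on the locked lid) the stay is strained.
- stone: The sharpening stone: a grey stone on a pale wooden base, 130 long (its x), 46 wide (its y; the base, which reaches up to 18), 32 high in all, about 0.35 kg. Origin: centre of its underside.
- stone_mid (a point): Centre of the sharpening stone, half-way up (16 above its underside); x along its length.
- gouge_in: A carving gouge, wooden handle 105 long and 22 square, steel blade to 95 in front of the origin, 22 high. Origin on its underside where handle meets blade. Leave it where it is. This one lies in the chest's tray.
- gouge_a: A carving gouge, wooden handle 105 long and 22 square, steel blade to 95 in front of the origin, 22 high. Origin on its underside where handle meets blade. Leave it where it is. 
- gouge_b: A carving gouge, wooden handle 105 long and 22 square, steel blade to 95 in front of the origin, 22 high. Origin on its underside where handle meets blade. Leave it where it is. 
- gouge_c: A carving gouge, wooden handle 105 long and 22 square, steel blade to 95 in front of the origin, 22 high. Origin on its underside where handle meets blade. Leave it where it is. 
- panel: Carved wooden square 95 x 85 x 20, origin at the centre of its underside. Leave it.
- egg_stand: Small square wooden stand 70 wide holding a brown egg, 71 high, origin at the centre of its underside. Leave it.
- mallet: Round carver's mallet standing on its head, 90 in diameter, 236 high, origin at the centre of its underside. Leave it.
Things that resemble listed ones, but are neither listed nor needed, are in the scene too. Leave any orange or pink look-alike of the stone alone.

How it is judged:
By the outcome, as a careful person would: the job done as asked, in the order asked, and still so for the second after the job is handed in, with the robot touching nothing.
It also fails if it takes over 72 s, if anything falls off the work surface, if the arm or the gripper's body presses on something with over 40 N, if the wrist force passes 120 N, or if a joint passes its speed limit or range.

## Working session

There is one attempt and no reset: what is moved stays moved. The work goes in short steps, Python scripts to look and compute and a shell command to move; the robot and the scene stay as the last step left them, time stands still between calls to the robot, and variables do not carry over. Pictures are saved under pics/ and viewed, and the job is handed in when it is done.

```bash
ls; mkdir -p pics; python3 - <<'E'
from bench import *
import cv2
print(get_state())
for n in ("scene","top"):
    s=snapshot(n); cv2.imwrite(f"pics/{n}0.png",s["image"]); print(n,s["intrinsics"],s["camera_from_world"])
E
```

```text
pics
{'t': 0.0, 'joints': array([ 1.2963427 ,  0.31174785,  0.01397197,  1.51308317, -0.00441012,
        1.31921362, -0.02719611]), 'qvel': array([ 4.30707641e-06, -4.54651326e-04,  1.50431559e-03, -1.45220042e-03,
       -4.30982815e-05,  1.27056130e-03,  9.94358745e-04]), 'joint_efforts': array([ 1.85268709e-04, -3.79913700e+01,  1.46081694e-01, -2.30590904e+01,
        1.21030692e-02,  1.34145113e-02,  3.07383665e-07]), 'eef_pos': array([ 126.72473931, -534.47508285,  247.19827917]), 'ee_rot': array([-0.08129292, -0.70219092, -0.08298557,  0.70244769]), 'wrist_force': array([ 0.98553702,  0.12157691, -0.01801542]), 'wrist_torque': array([ 0.0151783 ,  0.0553213 , -0.01777923]), 'opening': 1.0005461177875226}
scene [[498.5643229    0.         312.34358063]
 [  0.         498.5643229  250.10366444]
 [  0.           0.           1.        ]] [[ 1.65619189e-01  9.86066917e-01 -1.55666336e-02 -4.76819846e+01]
 [-8.48273771e-01  1.50490775e-01  5.07724468e-01  3.61260551e+02]
 [ 5.02992936e-01 -7.08841475e-02  8.61378862e-01 -1.67034255e+03]
 [ 0.00000000e+00  0.00000000e+00  0.00000000e+00  1.00000000e+00]]
top [[448.38144084   0.         314.64092477]
 [  0.         448.38144084 233.96818186]
 [  0.           0.           1.        ]] [[-2.82294303e-02 -9.99601044e-01  9.22844830e-04 -1.44606393e+00]
 [ 9.95420115e-01 -2.80269796e-02  9.13962990e-02 -5.06368740e+02]
 [-9.13339714e-02  3.49868375e-03  9.95814172e-01 -1.22913097e+03]
 [ 0.00000000e+00  0.00000000e+00  0.00000000e+00  1.00000000e+00]]
```

View pics/scene0.png

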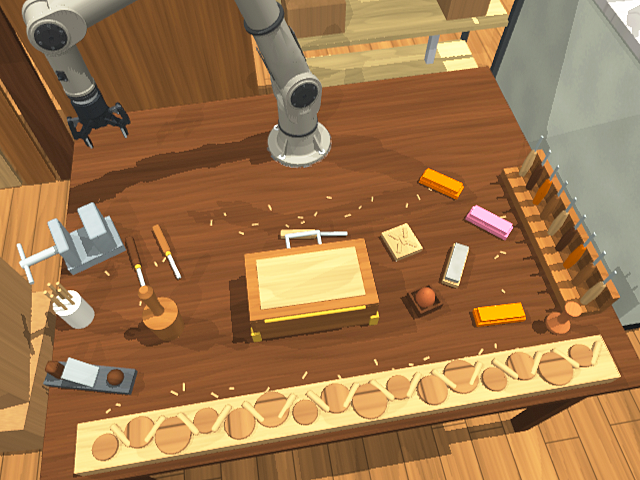

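View pics/top0.png

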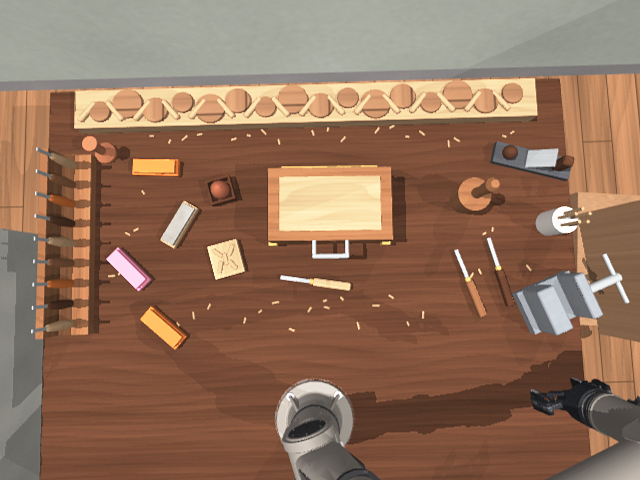

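```bash
cat > h.py <<'E'
from bench import *
import numpy as np, cv2
from scipy.spatial.transform import Rotation as R
from scipy.optimize import least_squares
np.set_printoptions(precision=2,suppress=True)
def cam(s): return np.array(s["intrinsics"]),np.array(s["camera_from_world"])
def proj(C,P):
    K,T=C; P=np.atleast_2d(P); c=P@T[:3,:3].T+T[:3,3]; q=np.c_[c[:,0],-c[:,1],-c[:,2]]
    q=q@K.T; return q[:,:2]/q[:,2:]
def ray(C,px):
    K,T=C; d=np.linalg.inv(K)@[px[0],px[1],1]; d=np.array([d[0],-d[1],-d[2]])
    Rm=T[:3,:3]; return -Rm.T@T[:3,3], Rm.T@d/np.linalg.norm(d)
def onz(C,px,z):
    o,d=ray(C,px); return o+d*(z-o[2])/d[2]
def tri(C1,p1,C2,p2):
    A=[];b=[]
    M=np.zeros((3,3));v=np.zeros(3)
    for C,p in((C1,p1),(C2,p2)):
        o,d=ray(C,p);Q=np.eye(3)-np.outer(d,d);M+=Q;v+=Q@o
    return np.linalg.solve(M,v)
def Rq(q): return R.from_quat([q[1],q[2],q[3],q[0]])
def st():
    s=get_state(); r=Rq(s["ee_rot"]).as_matrix()
    print("t",round(s["t"],3),"pos",s["eef_pos"],"F",s["wrist_force"],"T",s["wrist_torque"],"open",round(s["opening"],3))
    print("R cols x,y,z:",r[:,0],r[:,1],r[:,2],"j",s["joints"])
    return s,r
E
python3 - <<'E'
from h import *
st()
S={n:snapshot(n) for n in("scene","top")}; C={n:cam(S[n]) for n in S}
for th in ["chest","tray","lid_hinge","handle","knee_roller","stone","stone_mid","gouge_a","panel","egg_stand","mallet"]:
    r={}
    for n in S:
        try: r[n]=landmark_of(n,th)
        except Exception as e: print(th,n,e); r[n]=[]
        print(th,n,[(np.round(d["pixel"],1).tolist(),round(d["p"],2)) for d in r[n][:5]])
    if r["scene"] and r["top"]: print("   tri",tri(C["scene"],r["scene"][0]["pixel"],C["top"],r["top"][0]["pixel"]))
E
```

```text
t 0.1 pos [ 126.78 -534.56  247.33] F [-0.48 -0.49 -0.23] T [-0.03  0.07  0.04] open 1.0
R cols x,y,z: [-0.  0. -1.] [ 0.23 -0.97 -0.  ] [-0.97 -0.23  0.  ] j [ 1.3   0.31  0.01  1.51 -0.    1.32 -0.03]
chest scene [([311.5, 300.4], 0.64), ([425.6, 301.7], 0.45)]
chest top [([326.9, 207.4], 0.7)]
   tri [582.77 -52.31   5.68]
tray scene []
tray top [([465.9, 283.0], 0.32)]
lid_hinge scene [([315.1, 312.6], 0.69), ([460.3, 266.7], 0.67)]
lid_hinge top [([326.8, 167.8], 0.65)]
   tri [669.51 -53.64 120.3 ]
handle scene [([302.1, 237.2], 0.73)]
handle top [([326.4, 253.6], 0.74), ([463.4, 200.4], 0.38)]
   tri [445.47 -48.38 115.71]
knee_roller scene []
knee_roller top []
stone scene [([493.3, 224.1], 0.73), ([495.7, 315.9], 0.72), ([452.0, 267.8], 0.68), ([443.5, 183.1], 0.66), ([315.2, 311.1], 0.45)]
stone top [([177.3, 225.5], 0.96), ([165.8, 324.4], 0.66), ([160.2, 168.0], 0.64), ([130.6, 267.7], 0.62)]
   tri [536.55 367.28 197.45]
stone_mid scene [([486.3, 222.3], 0.93), ([455.1, 264.3], 0.66), ([499.8, 310.9], 0.64), ([440.4, 182.3], 0.62)]
stone_mid top [([128.5, 272.9], 0.96), ([162.6, 328.9], 0.69), ([177.4, 226.3], 0.68), ([154.5, 168.3], 0.61), ([461.4, 196.4], 0.31)]
   tri [412.65 513.73  -8.13]
gouge_a scene [([136.0, 266.6], 0.91), ([315.1, 234.8], 0.77), ([316.2, 314.8], 0.73), ([169.5, 255.5], 0.61)]
gouge_a top [([314.4, 281.1], 0.85), ([468.2, 282.1], 0.85), ([497.3, 270.5], 0.85), ([325.3, 211.4], 0.18)]
   tri [ 490.16 -215.36  350.23]
panel scene [([402.0, 247.2], 0.58), ([303.5, 231.5], 0.44), ([310.1, 300.7], 0.23)]
panel top [([228.3, 261.0], 0.64)]
   tri [440.32 241.26 -31.25]
egg_stand scene [([424.8, 303.9], 0.79)]
egg_stand top [([224.1, 190.3], 0.6)]
   tri [642.97 246.71  -1.85]
mallet scene [([169.8, 325.3], 0.62), ([302.8, 233.1], 0.35)]
mallet top [([460.3, 198.9], 0.64), ([323.9, 208.1], 0.62), ([327.4, 255.3], 0.39)]
   tri [ 594.63 -433.35   15.83]
```

```bash
python3 - <<'E'
from h import *
S={n:snapshot(n) for n in("scene","top")}
a=cv2.resize(S["top"]["image"][150:300,255:405],(600,600),interpolation=cv2.INTER_CUBIC);cv2.imwrite("pics/c1.png",a)
a=cv2.resize(S["scene"]["image"][220:350,230:390],None,fx=5,fy=4.6,interpolation=cv2.INTER_CUBIC);a=cv2.resize(S["scene"]["image"][220:350,230:390],(738,600),interpolation=cv2.INTER_CUBIC);cv2.imwrite("pics/c2.png",a)
a=cv2.resize(S["top"]["image"][140:360,90:270],(490,600),interpolation=cv2.INTER_CUBIC);cv2.imwrite("pics/c3.png",a)
E
```

```text
(no output)
```

View pics/c1.png

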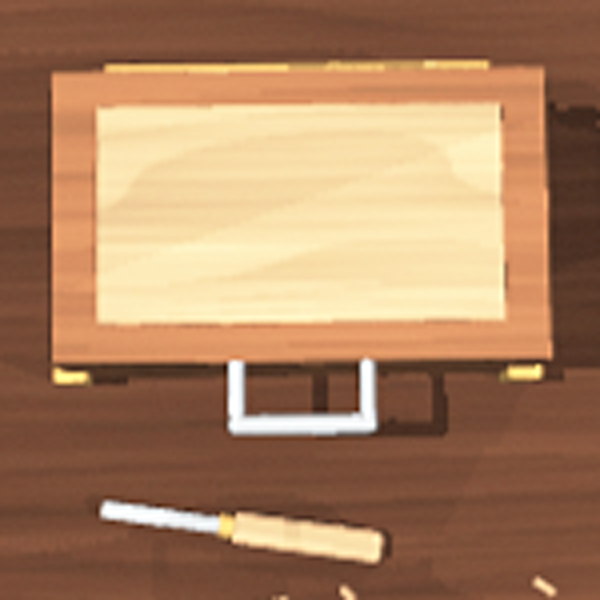

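View pics/c2.png

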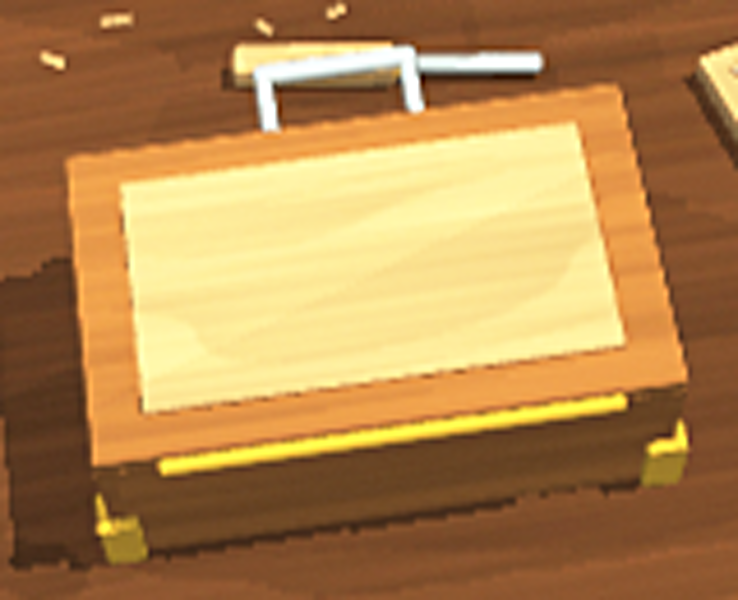

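View pics/c3.png

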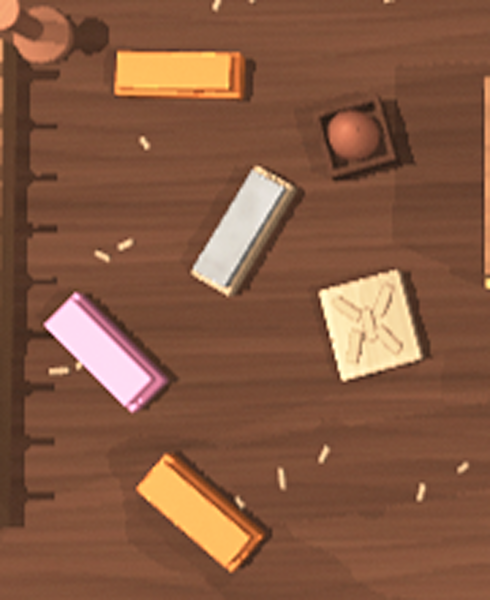

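```bash
python3 - <<'E'
from h import *
from scipy.optimize import minimize
S={n:snapshot(n) for n in("scene","top")}; C={n:cam(S[n]) for n in S}
# chest
top=np.array([[52,72],[545,67],[551,358],[52,360]])/4.+[255,150]
sc=np.array([[95,467],[687,382],[620,86],[67,158]])/[4.6125,4.6154]+[230,220]
# top order: TL=rear left(+y),TR=rear right,BR=front right,BL=front left
ct=np.array([[95,160],[95,-160],[-95,-160],[-95,160]])
# scene order: image left is -y: rear right, rear left, front left, front right
cs=np.array([[95,-160],[95,160],[-95,160],[-95,-160]])
def P(p,c,z):
    a=p[2];M=np.array([[np.cos(a),-np.sin(a)],[np.sin(a),np.cos(a)]])
    return np.c_[c@M.T+p[:2],np.full(len(c),z)]
f=lambda p:np.r_[(proj(C["top"],P(p,ct,130))-top).ravel(),(proj(C["scene"],P(p,cs,130))-sc).ravel()]
r=least_squares(f,[583,-52,0]);print("chest",r.x,"res",r.fun.reshape(-1,2))
for n,s in(("top",slice(0,8)),("scene",slice(8,16))):
    q=least_squares(lambda p:f(p)[s],[583,-52,0]);print(n,q.x,np.abs(q.fun).max())
p=r.x
h=P(p,np.array([[-135,0]]),124);print("handle",h, proj(C["top"],h),proj(C["scene"],h))
# stone
reg={}
for n,c in(("top",(180,225)),("scene",(456,265))):
    rr=cut_out(n,"stone")
    for d in rr:
        b=d["box"]
        if b[0]<c[0]<b[2] and b[1]<c[1]<b[3]: reg[n]=d["region"].astype(np.uint8);print(n,np.round(b),d["p"],d["region"].sum());break
def ms(n,p):
    m=np.zeros((480*4,640*4),np.uint8)
    c=np.array([[65,23],[65,-23],[-65,-23],[-65,23]])
    def dr(c,z0,z1):
        q=proj(C[n],np.r_[P(p,c,z0),P(p,c,z1)])*4
        cv2.fillConvexPoly(m,cv2.convexHull(np.round(q+1.5).astype(np.int32)),1)
    dr(c,0,18)
    dr(c*[1,.85],18,32)
    return m
def cost(p):
    e=0
    for n in reg:
        m=ms(n,p);g=cv2.resize(reg[n],None,fx=4,fy=4,interpolation=cv2.INTER_NEAREST)
        e+=1-(m&g).sum()/(m|g).sum()
    return e
x0=onz(C["top"],(178,226),16);print(x0)
best=min((minimize(cost,[x0[0],x0[1],a],method="Nelder-Mead",options=dict(initial_simplex=[[x0[0],x0[1],a],[x0[0]+10,x0[1],a],[x0[0],x0[1]+10,a],[x0[0],x0[1],a+.15]])) for a in(-.5,-.7,.5,-.3)),key=lambda r:r.fun)
print("stone",best.x,best.fun)
E
```

```text
chest [575.71 -54.91  -0.02] res [[-0.99 -1.12]
 [-0.67 -0.64]
 [-0.53 -0.26]
 [-1.22  0.05]
 [-1.48 -0.32]
 [-0.14 -0.19]
 [-0.76 -0.84]
 [-1.24 -0.45]]
top [574.39 -57.06  -0.02] 0.6035806069845648
scene [577.21 -52.85  -0.02] 0.8090900237287997
handle [[440.74 -51.98 124.  ]] [[329.58 255.43]] [[301.96 234.26]]
top [161. 203. 196. 248.] 0.93 777
scene [443. 243. 469. 286.] 0.95 722
[540.1  367.82  16.  ]
stone [548.47 367.62  -0.55] 0.22757373920446977
```

Stone candidates in top view: orange (156,166), orange (163,327), pink (129,268), grey on pale base (180,225). The grey one fits the description, and the enlarged crop confirms a grey block on a pale wooden base. The chest is at about (576,-55), yaw -0.02, and the handle is at (441,-52,124). First I'll approach the handle.

```bash
cat >> h.py <<'E'
def plan(pos,Rt=None,v=0.055,w=0.17,n=None):
    "print the rows (tool axes, m/rad) of a straight move"
    s=get_state();p=s["eef_pos"].copy()/1000;r=Rq(s["ee_rot"]);pos=np.array(pos)/1000
    Rt=r if Rt is None else R.from_matrix(Rt)
    d=pos-p;tw=(Rt*r.inv()).as_rotvec()
    k=n or int(np.ceil(max(np.abs(r.inv().apply(d)).max()/v,np.linalg.norm(d)/0.0625,np.linalg.norm(tw)/w,1)))
    tool=(r.inv()*R.from_rotvec(tw)*r).as_rotvec()/k
    print("rows",k,"turn/row",np.round(tool,3))
    for i in range(k):
        ri=R.from_rotvec(tw*i/k)*r
        print(np.round(ri.inv().apply(d/k),4))
def down(a):
    "tool down, y axis at world angle a"
    x=np.array([0,0,-1.]);y=np.array([np.cos(a),np.sin(a),0]);return np.c_[x,y,np.cross(x,y)]
E
python3 - <<'E'
from h import *
plan([441,-52,215],down(-.02))
E
```

```text
rows 10 turn/row [-0.13  0.   -0.  ]
[ 0.   -0.04 -0.04]
[ 0.   -0.03 -0.05]
[ 0.   -0.03 -0.05]
[ 0.   -0.02 -0.05]
[ 0.   -0.01 -0.06]
[ 0.   -0.01 -0.06]
[ 0.    0.   -0.06]
[ 0.    0.01 -0.06]
[ 0.    0.02 -0.06]
[ 0.    0.02 -0.05]
```

```bash
sed -i 's/print(np.round(ri.inv().apply(d\/k),4))/print((np.round(ri.inv().apply(d\/k),4)).tolist())/; s/np.round(tool,3))/np.round(tool,3).tolist())/' h.py
python3 -m jog '[{"hand":0.6,"x":0.003,"y":-0.040,"z":-0.041,"wx":-0.13},{"x":0.003,"y":-0.034,"z":-0.046,"wx":-0.13},{"x":0.003,"y":-0.028,"z":-0.050,"wx":-0.13},{"x":0.003,"y":-0.020,"z":-0.053,"wx":-0.13},{"x":0.003,"y":-0.014,"z":-0.055,"wx":-0.13},{"x":0.003,"y":-0.007,"z":-0.057,"wx":-0.13},{"x":0.003,"y":0.001,"z":-0.057,"wx":-0.13},{"x":0.003,"y":0.009,"z":-0.057,"wx":-0.13},{"x":0.003,"y":0.016,"z":-0.055,"wx":-0.13},{"x":0.003,"y":0.022,"z":-0.053,"wx":-0.13}]'; python3 - <<'E'
from h import *
st();plan([441,-52,205],down(-.02))
E
```

```text
t 1.6 pos [ 126.96 -535.15  248.3 ] F [0.32 0.1  0.6 ] T [-0.02  0.04 -0.  ] open 0.999
R cols x,y,z: [-0. -0. -1.] [ 0.23 -0.97  0.  ] [-0.97 -0.23  0.  ] j [ 1.3   0.31  0.01  1.51 -0.    1.32 -0.03]
rows 10 turn/row [-0.132, 0.0, -0.0]
[0.0043, -0.0398, -0.0417]
[0.0043, -0.0339, -0.0466]
[0.0043, -0.0275, -0.0506]
[0.0043, -0.0206, -0.0538]
[0.0043, -0.0134, -0.056]
[0.0043, -0.0059, -0.0573]
[0.0043, 0.0017, -0.0576]
[0.0043, 0.0092, -0.0569]
[0.0043, 0.0166, -0.0552]
[0.0043, 0.0237, -0.0525]$[0]: bad value
```

```bash
python3 -m jog '[{"hand":0.6,"x":0.004,"y":-0.040,"z":-0.042,"wx":-0.132,"wy":0,"wz":0},{"hand":0.6,"x":0.004,"y":-0.034,"z":-0.047,"wx":-0.132,"wy":0,"wz":0},{"hand":0.6,"x":0.004,"y":-0.028,"z":-0.050,"wx":-0.132,"wy":0,"wz":0},{"hand":0.6,"x":0.004,"y":-0.020,"z":-0.053,"wx":-0.132,"wy":0,"wz":0},{"hand":0.6,"x":0.004,"y":-0.013,"z":-0.056,"wx":-0.132,"wy":0,"wz":0},{"hand":0.6,"x":0.004,"y":-0.006,"z":-0.057,"wx":-0.132,"wy":0,"wz":0},{"hand":0.6,"x":0.004,"y":0.002,"z":-0.057,"wx":-0.132,"wy":0,"wz":0},{"hand":0.6,"x":0.004,"y":0.009,"z":-0.057,"wx":-0.132,"wy":0,"wz":0},{"hand":0.6,"x":0.004,"y":0.017,"z":-0.055,"wx":-0.132,"wy":0,"wz":0},{"hand":0.6,"x":0.004,"y":0.024,"z":-0.052,"wx":-0.132,"wy":0,"wz":0}]'; python3 - <<'E'
from h import *
st();plan([441,-52,205],down(-.02))
E
```

```text
t: 2.85
eef_pos: [440.9, -41.6, 207.4]
ee_rot: [0.508, 0.496, 0.498, -0.498]
wrist_force: [0.4, -0.6, 0.4]
opening: 0.398
t 2.85 pos [440.92 -41.59 207.4 ] F [ 0.41 -0.56  0.4 ] T [-0.08  0.   -0.01] open 0.398
R cols x,y,z: [ 0.01 -0.01 -1.  ] [1.   0.01 0.01] [ 0.01 -1.    0.01] j [ 0.61  0.16 -0.63  1.84  0.11  1.17 -0.05]
rows 1 turn/row [0.032, 0.012, -0.008]
[0.0025, -0.0001, 0.0104]
```

```bash
python3 -m jog '[{"hand":0.6,"x":0.027,"y":0,"z":0.010,"wx":0.03,"wy":0.012,"wz":-0.008},{"hand":0.6,"x":0.025,"y":0,"z":0,"wx":0,"wy":0,"wz":0},{"hand":0.6,"x":0,"y":0,"z":0,"wx":0,"wy":0,"wz":0}]'; python3 - <<'E'
from h import *
st();
S={n:snapshot(n) for n in("scene","top")}
a=cv2.resize(S["top"]["image"][190:310,270:390],(400,400),interpolation=cv2.INTER_CUBIC)
b=cv2.resize(S["scene"]["image"][180:300,240:360],(400,400),interpolation=cv2.INTER_CUBIC)
cv2.imwrite("pics/d1.png",np.hstack([a,b]))
E
```

```text
t: 3.22
eef_pos: [444.6, -45.1, 155.5]
ee_rot: [0.499, 0.503, 0.499, -0.499]
wrist_force: [1.2, -0.7, 1.1]
opening: 0.399
t 3.225 pos [444.64 -45.1  155.53] F [ 1.18 -0.7   1.14] T [-0.03 -0.03  0.01] open 0.399
R cols x,y,z: [ 0.  0. -1.] [ 1. -0.  0.] [-0. -1. -0.] j [ 0.6   0.23 -0.61  1.9   0.15  1.05 -0.08]
```

View pics/d1.png

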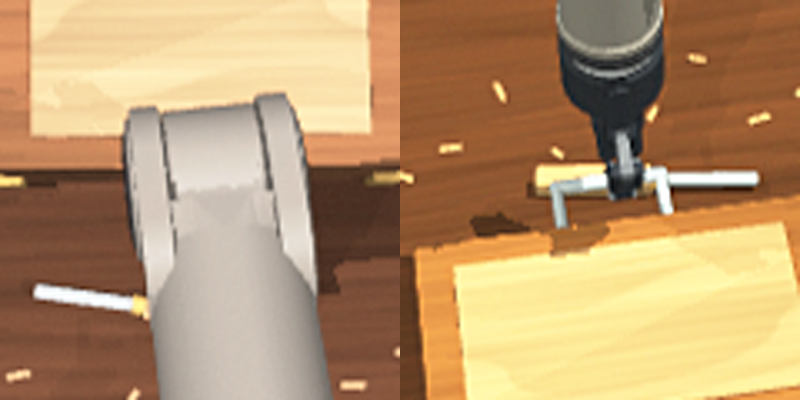

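```bash
python3 -m jog '[{"hand":0.6,"x":0.017,"y":-0.003,"z":0.004,"wx":0.02,"wy":0,"wz":0},{"hand":0.6,"x":0.016,"y":-0.001,"z":0.002,"wx":0,"wy":0,"wz":0},{"hand":0.6,"x":0,"y":0,"z":0,"wx":0,"wy":0,"wz":0}]'; python3 - <<'E'
from h import *
st();
E
```

```text
t: 3.7
eef_pos: [445.7, -53.5, 128.0]
ee_rot: [0.497, 0.511, 0.488, -0.503]
wrist_force: [-0.1, -0.1, 0.6]
opening: 0.399
t 3.7 pos [445.67 -53.46 127.97] F [-0.07 -0.12  0.6 ] T [ 0.03  0.04 -0.  ] open 0.399
R cols x,y,z: [ 0.02 -0.   -1.  ] [ 1.   -0.03  0.02] [-0.03 -1.   -0.  ] j [ 0.59  0.26 -0.6   1.95  0.18  0.97 -0.12]
```

```bash
python3 -m jog '[{"hand":0.6,"x":0.007,"y":-0.004,"z":0,"wx":0,"wy":0.01,"wz":-0.02},{"hand":0.6,"x":0,"y":0,"z":0,"wx":0,"wy":0,"wz":0}]'; python3 - <<'E'
from h import *
st();
E
```

```text
t: 3.95
eef_pos: [443.2, -53.8, 122.6]
ee_rot: [0.49, 0.51, 0.495, -0.505]
wrist_force: [-1.0, 0.1, 0.2]
opening: 0.4
t 3.95 pos [443.16 -53.84 122.62] F [-1.03  0.09  0.17] T [-0.02  0.03 -0.02] open 0.4
R cols x,y,z: [-0.    0.01 -1.  ] [ 1.   -0.03 -0.  ] [-0.03 -1.   -0.01] j [ 0.6   0.28 -0.6   1.94  0.17  0.98 -0.11]
```

Now close gently on the bar.

```bash
python3 -m jog '[{"hand":1,"x":0,"y":0,"z":0,"wx":0,"wy":0,"wz":0},{"hand":1,"x":0,"y":0,"z":0,"wx":0,"wy":0,"wz":0},{"hand":1,"x":0,"y":0,"z":0,"wx":0,"wy":0,"wz":0},{"hand":1,"x":0,"y":0,"z":0,"wx":0,"wy":0,"wz":0}]' 30; python3 - <<'E'
from h import *
st();
E
```

```text
t: 4.45
eef_pos: [440.3, -53.7, 122.9]
ee_rot: [0.489, 0.508, 0.497, -0.507]
wrist_force: [0.5, -0.1, -1.8]
opening: 0.125
t 4.45 pos [440.29 -53.7  122.92] F [ 0.49 -0.09 -1.78] T [-0.03  0.13  0.1 ] open 0.125
R cols x,y,z: [-0.01  0.01 -1.  ] [ 1.   -0.03 -0.01] [-0.03 -1.   -0.01] j [ 0.6   0.27 -0.6   1.94  0.17  0.98 -0.11]
```

```bash
python3 -m jog '[{"hand":1,"x":-0.0138,"y":0.0008,"z":0,"wx":0,"wy":0,"wz":0},{"hand":1,"x":-0.0137,"y":0.0016,"z":0,"wx":0,"wy":0,"wz":0},{"hand":1,"x":-0.0136,"y":0.0024,"z":0,"wx":0,"wy":0,"wz":0},{"hand":1,"x":-0.0134,"y":0.0032,"z":0,"wx":0,"wy":0,"wz":0},{"hand":1,"x":-0.0132,"y":0.004,"z":0,"wx":0,"wy":0,"wz":0},{"hand":1,"x":-0.0129,"y":0.0048,"z":0,"wx":0,"wy":0,"wz":0}]'; python3 - <<'E'
from h import *
cat=r'''
def arc(H=(670.5,117.0)):
    s,r=st(); p=s["eef_pos"]; v=np.array([p[0]-H[0],p[2]+2-H[1]])
    rad=np.hypot(*v); th=np.arctan2(v[1],-v[0])-np.arctan2(6,230)
    t=np.array([np.sin(th+.026),np.cos(th+.026)]);n=np.array([t[1],-t[0]]) # n: towards hinge
    F=s["wrist_force"][[0,2]]
    print("theta",round(th,4),"rad err",round(rad-230.08,2),"Ftan",round(F@t,2),"Frad(to hinge)",round(F@n,2))
'''
open('h.py','a').write(cat)
exec(cat); arc()
E
```

```text
t: 5.2
eef_pos: [458.0, -54.0, 207.8]
ee_rot: [0.488, 0.507, 0.498, -0.506]
wrist_force: [1.0, 1.1, -4.8]
opening: 0.126
t 5.2 pos [458.03 -54.03 207.82] F [ 0.99  1.07 -4.78] T [ 0.06 -0.06  0.13] open 0.126
R cols x,y,z: [-0.01  0.01 -1.  ] [ 1.   -0.03 -0.01] [-0.03 -1.   -0.01] j [ 0.61  0.21 -0.61  1.78  0.12  1.2  -0.06]
theta 0.3858 rad err 1.78 Ftan -3.99 Frad(to hinge) 2.82
```

```bash
python3 -m jog '[{"hand":1,"x":-0.0124,"y":0.0064,"z":0,"wx":0,"wy":0,"wz":0},{"hand":1,"x":-0.012,"y":0.0071,"z":0,"wx":0,"wy":0,"wz":0},{"hand":1,"x":-0.0116,"y":0.0077,"z":0,"wx":0,"wy":0,"wz":0},{"hand":1,"x":-0.0111,"y":0.0083,"z":0,"wx":0,"wy":0,"wz":0},{"hand":1,"x":-0.0106,"y":0.009,"z":0,"wx":0,"wy":0,"wz":0},{"hand":1,"x":-0.010,"y":0.0096,"z":0,"wx":0,"wy":0,"wz":0}]'; python3 - <<'E'
from h import *
arc()
E
```

```text
t: 5.95
eef_pos: [502.9, -54.9, 278.7]
ee_rot: [-0.484, -0.504, -0.502, 0.51]
wrist_force: [-1.3, 0.7, -2.3]
opening: 0.128
t 5.95 pos [502.89 -54.88 278.68] F [-1.29  0.75 -2.29] T [0.14 0.43 0.1 ] open 0.128
R cols x,y,z: [-0.02  0.01 -1.  ] [ 1.   -0.03 -0.02] [-0.03 -1.   -0.01] j [ 0.56  0.28 -0.61  1.53  0.15  1.41 -0.09]
theta 0.7475 rad err 4.2 Ftan -2.54 Frad(to hinge) 0.68
```

```bash
python3 - <<'E'
from h import *
P=np.array([[440.3,124.9],[458.03,209.8],[502.9,280.7]])
r=least_squares(lambda h:np.hypot(*(P-h).T)-230.08,[670,118]);print(r.x,r.fun)
r=least_squares(lambda h:np.hypot(*(P-h[:2]).T)-h[2],[670,118,230]);print(r.x,r.fun)
E
```

```text
[670.59 122.84] [ 0.22 -0.42  0.23]
[679.59 119.23 239.36] [0. 0. 0.]
```

```bash
sed -i 's/H=(670.5,117.0)/H=(670.6,122.8)/' h.py; python3 -m jog '[{"hand":1,"x":-0.0097,"y":0.0098,"z":0,"wx":0,"wy":0,"wz":0},{"hand":1,"x":-0.0091,"y":0.0103,"z":0,"wx":0,"wy":0,"wz":0},{"hand":1,"x":-0.0085,"y":0.0108,"z":0,"wx":0,"wy":0,"wz":0},{"hand":1,"x":-0.0079,"y":0.0113,"z":0,"wx":0,"wy":0,"wz":0},{"hand":1,"x":-0.0071,"y":0.0118,"z":0,"wx":0,"wy":0,"wz":0},{"hand":1,"x":-0.0064,"y":0.0122,"z":0,"wx":0,"wy":0,"wz":0}]'; python3 - <<'E'
from h import *
arc()
E
```

```text
t: 6.7
eef_pos: [568.1, -56.1, 328.9]
ee_rot: [-0.48, -0.501, -0.506, 0.512]
wrist_force: [-2.2, 0.4, 0.5]
opening: 0.13
t 6.7 pos [568.12 -56.12 328.94] F [-2.21  0.36  0.52] T [0.15 0.79 0.07] open 0.13
R cols x,y,z: [-0.04  0.02 -1.  ] [ 1.   -0.03 -0.04] [-0.03 -1.   -0.01] j [ 0.47  0.42 -0.6   1.23  0.21  1.59 -0.12]
theta 1.0872 rad err 1.92 Ftan -1.75 Frad(to hinge) -1.44
```

```bash
python3 -m jog '[{"hand":1,"x":-0.0028,"y":0.0064,"z":0,"wx":0,"wy":0,"wz":-0.01},{"hand":1,"x":-0.0026,"y":0.0065,"z":0,"wx":0,"wy":0,"wz":-0.01},{"hand":1,"x":-0.0024,"y":0.0066,"z":0,"wx":0,"wy":0,"wz":-0.01},{"hand":1,"x":-0.0022,"y":0.0066,"z":0,"wx":0,"wy":0,"wz":-0.01}]' 20; python3 - <<'E'
from h import *
arc()
E
```

```text
t: 7.2
eef_pos: [593.1, -56.5, 339.8]
ee_rot: [-0.467, -0.488, -0.519, 0.524]
wrist_force: [-1.6, 0.5, -0.4]
opening: 0.124
t 7.2 pos [593.08 -56.55 339.83] F [-1.59  0.48 -0.43] T [0.09 0.5  0.06] open 0.124
R cols x,y,z: [-0.09  0.02 -1.  ] [ 1.   -0.03 -0.09] [-0.03 -1.   -0.02] j [ 0.4   0.51 -0.58  1.07  0.25  1.72 -0.13]
theta 1.2045 rad err 2.26 Ftan -1.65 Frad(to hinge) -0.12
```

```bash
python3 -m jog '[{"hand":1,"x":-0.0011,"y":0.0023,"z":0,"wx":0,"wy":0,"wz":0},{"hand":1,"x":-0.001,"y":0.0023,"z":0,"wx":0,"wy":0,"wz":0},{"hand":1,"x":-0.001,"y":0.0023,"z":0,"wx":0,"wy":0,"wz":0},{"hand":1,"x":-0.0009,"y":0.0023,"z":0,"wx":0,"wy":0,"wz":0},{"hand":1,"x":-0.0009,"y":0.0023,"z":0,"wx":0,"wy":0,"wz":0}]'; python3 - <<'E'
from h import *
arc()
E
```

```text
t: 7.82
eef_pos: [604.7, -56.8, 344.0]
ee_rot: [-0.466, -0.488, -0.52, 0.524]
wrist_force: [-1.4, 0.2, -2.2]
opening: 0.126
t 7.825 pos [604.67 -56.78 343.96] F [-1.38  0.22 -2.21] T [0.15 0.32 0.05] open 0.126
R cols x,y,z: [-0.09  0.02 -1.  ] [ 1.   -0.03 -0.09] [-0.03 -1.   -0.02] j [ 0.38  0.54 -0.58  1.01  0.26  1.75 -0.13]
theta 1.2574 rad err 2.62 Ftan -1.95 Frad(to hinge) 1.73
```

```bash
python3 - <<'E'
from h import *
S={n:snapshot(n) for n in("scene","top")}
a=cv2.resize(S["top"]["image"][130:290,240:400],(400,400),interpolation=cv2.INTER_CUBIC)
b=cv2.resize(S["scene"]["image"][180:340,220:380],(400,400),interpolation=cv2.INTER_CUBIC)
cv2.imwrite("pics/d2.png",np.hstack([a,b]))
E
```

```text
(no output)
```

View pics/d2.png

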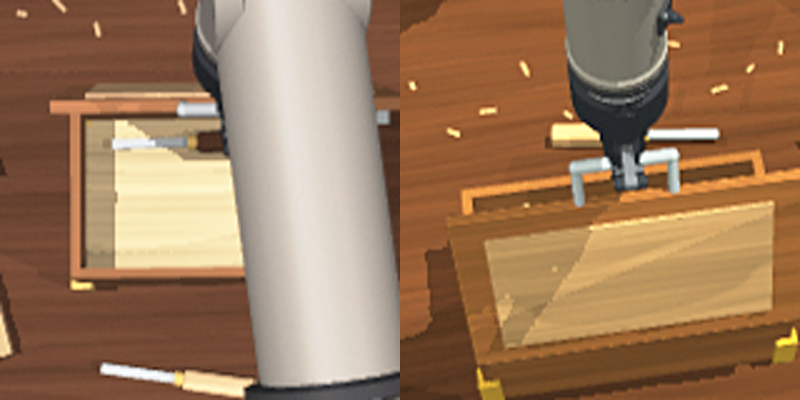

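```bash
python3 -m jog '[{"hand":1,"x":-0.0004,"y":0.0012,"z":0,"wx":0,"wy":0,"wz":0},{"hand":1,"x":-0.0004,"y":0.0012,"z":0,"wx":0,"wy":0,"wz":0},{"hand":1,"x":-0.0004,"y":0.0012,"z":0,"wx":0,"wy":0,"wz":0}]'; python3 -c "
from h import *
arc()"
```

```text
t: 8.3
eef_pos: [608.4, -56.8, 345.1]
ee_rot: [-0.465, -0.488, -0.52, 0.524]
wrist_force: [-1.2, 0.6, -1.6]
opening: 0.126
t 8.3 pos [608.36 -56.82 345.06] F [-1.24  0.59 -1.61] T [0.15 0.49 0.06] open 0.126
R cols x,y,z: [-0.09  0.02 -1.  ] [ 1.   -0.03 -0.09] [-0.03 -1.   -0.02] j [ 0.37  0.55 -0.58  1.    0.26  1.75 -0.13]
theta 1.274 rad err 2.66 Ftan -1.63 Frad(to hinge) 1.22
```

```bash
python3 -m jog '[{"hand":1,"x":-0.0004,"y":0.0012,"z":0,"wx":0,"wy":0,"wz":0},{"hand":1,"x":-0.0004,"y":0.0012,"z":0,"wx":0,"wy":0,"wz":0}]'; python3 -c "
from h import *
arc()"
```

```text
t: 8.55
eef_pos: [611.2, -56.8, 346.0]
ee_rot: [-0.466, -0.488, -0.52, 0.524]
wrist_force: [-1.6, 0.4, -0.9]
opening: 0.129
t 8.55 pos [611.19 -56.85 345.98] F [-1.58  0.39 -0.92] T [ 0.11  0.4  -0.  ] open 0.129
R cols x,y,z: [-0.09  0.02 -1.  ] [ 1.   -0.03 -0.09] [-0.03 -1.   -0.02] j [ 0.37  0.56 -0.58  0.98  0.27  1.76 -0.13]
theta 1.2867 rad err 2.8 Ftan -1.76 Frad(to hinge) 0.48
```

```bash
python3 -m jog '[{"hand":1,"x":-0.0004,"y":0.0012,"z":0,"wx":0,"wy":0,"wz":0},{"hand":1,"x":-0.0004,"y":0.0012,"z":0,"wx":0,"wy":0,"wz":0},{"hand":1,"x":-0.0004,"y":0.0012,"z":0,"wx":0,"wy":0,"wz":0}]'; python3 -c "
from h import *
arc()"
```

```text
t: 8.93
eef_pos: [614.9, -57.0, 347.1]
ee_rot: [-0.466, -0.488, -0.52, 0.524]
wrist_force: [-1.5, -0.1, -2.1]
opening: 0.127
t 8.925 pos [614.93 -56.96 347.07] F [-1.51 -0.11 -2.07] T [0.09 0.21 0.09] open 0.127
R cols x,y,z: [-0.09  0.02 -1.  ] [ 1.   -0.03 -0.09] [-0.03 -1.   -0.02] j [ 0.36  0.57 -0.57  0.96  0.27  1.77 -0.13]
theta 1.3035 rad err 2.94 Ftan -1.96 Frad(to hinge) 1.65
```

```bash
python3 -m jog '[{"hand":1,"x":-0.0003,"y":0.0012,"z":0,"wx":0,"wy":0,"wz":0},{"hand":1,"x":-0.0003,"y":0.0012,"z":0,"wx":0,"wy":0,"wz":0}]'; python3 -c "
from h import *
arc()"
```

```text
t: 9.18
eef_pos: [617.7, -57.0, 347.8]
ee_rot: [-0.466, -0.488, -0.52, 0.524]
wrist_force: [-2.0, 1.1, -1.3]
opening: 0.128
t 9.175 pos [617.74 -56.99 347.78] F [-1.95  1.07 -1.3 ] T [0.13 0.46 0.08] open 0.128
R cols x,y,z: [-0.09  0.02 -1.  ] [ 1.   -0.03 -0.09] [-0.03 -1.   -0.02] j [ 0.36  0.57 -0.57  0.95  0.27  1.77 -0.13]
theta 1.3159 rad err 2.98 Ftan -2.2 Frad(to hinge) 0.82
```

```bash
python3 -m jog '[{"hand":1,"x":-0.0003,"y":0.0012,"z":0,"wx":0,"wy":0,"wz":0},{"hand":1,"x":-0.0003,"y":0.0012,"z":0,"wx":0,"wy":0,"wz":0},{"hand":1,"x":-0.0003,"y":0.0012,"z":0,"wx":0,"wy":0,"wz":0}]'; python3 -c "
from h import *
arc()"
```

```text
t: 9.55
eef_pos: [621.6, -57.1, 348.8]
ee_rot: [-0.466, -0.488, -0.52, 0.524]
wrist_force: [-1.3, 1.3, -0.5]
opening: 0.125
t 9.55 pos [621.6  -57.06 348.76] F [-1.3   1.34 -0.48] T [0.09 0.46 0.11] open 0.125
R cols x,y,z: [-0.09  0.02 -1.  ] [ 1.   -0.03 -0.09] [-0.03 -1.   -0.02] j [ 0.35  0.58 -0.57  0.94  0.28  1.78 -0.13]
theta 1.333 rad err 3.09 Ftan -1.37 Frad(to hinge) 0.2
```

```bash
python3 -m jog '[{"hand":1,"x":-0.0003,"y":0.0012,"z":0,"wx":0,"wy":0,"wz":0},{"hand":1,"x":-0.0003,"y":0.0012,"z":0,"wx":0,"wy":0,"wz":0},{"hand":1,"x":-0.0003,"y":0.0012,"z":0,"wx":0,"wy":0,"wz":0}]'; python3 -c "
from h import *
arc()"
```

```text
t: 9.93
eef_pos: [625.5, -57.1, 349.6]
ee_rot: [-0.466, -0.488, -0.52, 0.524]
wrist_force: [-1.7, 0.4, 0.5]
opening: 0.124
t 9.925 pos [625.5  -57.14 349.63] F [-1.69  0.36  0.53] T [0.2  0.61 0.09] open 0.124
R cols x,y,z: [-0.09  0.02 -1.  ] [ 1.   -0.03 -0.09] [-0.03 -1.   -0.02] j [ 0.35  0.59 -0.57  0.92  0.28  1.79 -0.13]
theta 1.3501 rad err 3.15 Ftan -1.55 Frad(to hinge) -0.84
```

```bash
python3 -m jog '[{"hand":1,"x":-0.0002,"y":0.0012,"z":0,"wx":0,"wy":0,"wz":0},{"hand":1,"x":-0.0002,"y":0.0012,"z":0,"wx":0,"wy":0,"wz":0},{"hand":1,"x":-0.0002,"y":0.0012,"z":0,"wx":0,"wy":0,"wz":0}]'; python3 -c "
from h import *
arc()"
```

```text
t: 10.3
eef_pos: [629.5, -57.2, 350.5]
ee_rot: [-0.466, -0.489, -0.519, 0.524]
wrist_force: [-2.6, 1.2, 0.9]
opening: 0.125
t 10.3 pos [629.52 -57.23 350.52] F [-2.65  1.22  0.93] T [0.14 0.54 0.11] open 0.125
R cols x,y,z: [-0.09  0.02 -1.  ] [ 1.   -0.03 -0.09] [-0.03 -1.   -0.02] j [ 0.34  0.6  -0.57  0.9   0.28  1.8  -0.13]
theta 1.3678 rad err 3.28 Ftan -2.44 Frad(to hinge) -1.38
```

```bash
python3 -m jog '[{"hand":1,"x":-0.0001,"y":0.0011,"z":0,"wx":0,"wy":0,"wz":0},{"hand":1,"x":-0.0001,"y":0.0011,"z":0,"wx":0,"wy":0,"wz":0},{"hand":1,"x":-0.0001,"y":0.0011,"z":0,"wx":0,"wy":0,"wz":0}]'; python3 -c "
from h import *
arc()"
```

```text
t: 10.68
eef_pos: [633.0, -57.3, 351.2]
ee_rot: [-0.466, -0.489, -0.519, 0.523]
wrist_force: [-1.5, 1.8, 1.8]
opening: 0.123
t 10.675 pos [633.02 -57.29 351.25] F [-1.52  1.84  1.77] T [ 0.14  0.57 -0.02] open 0.123
R cols x,y,z: [-0.09  0.02 -1.  ] [ 1.   -0.03 -0.09] [-0.03 -1.   -0.02] j [ 0.33  0.61 -0.57  0.88  0.29  1.8  -0.13]
theta 1.3831 rad err 3.41 Ftan -1.22 Frad(to hinge) -1.99
```

```bash
python3 -m jog '[{"hand":1,"x":0.0001,"y":0.0011,"z":0,"wx":0,"wy":0,"wz":0},{"hand":1,"x":0.0001,"y":0.0011,"z":0,"wx":0,"wy":0,"wz":0},{"hand":1,"x":0.0001,"y":0.0011,"z":0,"wx":0,"wy":0,"wz":0}]'; python3 -c "
from h import *
arc()"
```

```text
t: 11.05
eef_pos: [636.6, -57.3, 351.8]
ee_rot: [-0.467, -0.489, -0.519, 0.523]
wrist_force: [-2.9, 0.5, 4.1]
opening: 0.124
t 11.05 pos [636.59 -57.33 351.79] F [-2.85  0.49  4.14] T [0.2  0.77 0.09] open 0.124
R cols x,y,z: [-0.09  0.02 -1.  ] [ 1.   -0.03 -0.09] [-0.03 -1.   -0.02] j [ 0.33  0.62 -0.56  0.87  0.29  1.81 -0.13]
theta 1.3985 rad err 3.4 Ftan -2.22 Frad(to hinge) -4.51
```

```bash
python3 -m jog '[{"hand":1,"x":-0.0006,"y":0.0011,"z":0,"wx":0,"wy":0,"wz":0},{"hand":1,"x":-0.0003,"y":0.0011,"z":0,"wx":0,"wy":0,"wz":0},{"hand":1,"x":-0.0002,"y":0.0011,"z":0,"wx":0,"wy":0,"wz":0}]'; python3 -c "
from h import *
arc()"
```

```text
t: 11.42
eef_pos: [640.4, -57.4, 352.5]
ee_rot: [-0.467, -0.489, -0.519, 0.523]
wrist_force: [-1.9, 0.7, 2.7]
opening: 0.126
t 11.425 pos [640.42 -57.44 352.49] F [-1.88  0.69  2.68] T [0.11 0.65 0.04] open 0.126
R cols x,y,z: [-0.09  0.02 -1.  ] [ 1.   -0.03 -0.09] [-0.03 -1.   -0.02] j [ 0.32  0.63 -0.56  0.85  0.29  1.81 -0.13]
theta 1.4152 rad err 3.56 Ftan -1.52 Frad(to hinge) -2.9
```

```bash
python3 -m jog '[{"hand":1,"x":-0.0003,"y":0.0011,"z":0,"wx":0,"wy":0,"wz":0},{"hand":1,"x":-0.0001,"y":0.0011,"z":0,"wx":0,"wy":0,"wz":0},{"hand":1,"x":-0.0001,"y":0.0011,"z":0,"wx":0,"wy":0,"wz":0}]'; python3 -c "
from h import *
arc()"
```

```text
t: 11.8
eef_pos: [644.0, -57.5, 352.8]
ee_rot: [-0.467, -0.49, -0.519, 0.523]
wrist_force: [-2.0, 1.9, 1.9]
opening: 0.127
t 11.8 pos [644.04 -57.47 352.79] F [-2.01  1.88  1.93] T [0.18 0.49 0.08] open 0.127
R cols x,y,z: [-0.08  0.02 -1.  ] [ 1.   -0.03 -0.09] [-0.03 -1.   -0.02] j [ 0.32  0.64 -0.56  0.83  0.3   1.82 -0.13]
theta 1.4307 rad err 3.42 Ftan -1.78 Frad(to hinge) -2.15
```

```bash
python3 -m jog '[{"hand":1,"x":-0.0002,"y":0.0011,"z":0,"wx":0,"wy":0,"wz":0},{"hand":1,"x":-0.0001,"y":0.0011,"z":0,"wx":0,"wy":0,"wz":0},{"hand":1,"x":-0.0001,"y":0.0011,"z":0,"wx":0,"wy":0,"wz":0}]'; python3 -c "
from h import *
arc()"
```

```text
t: 12.18
eef_pos: [647.7, -57.6, 353.2]
ee_rot: [-0.467, -0.49, -0.519, 0.523]
wrist_force: [-1.6, -0.3, 3.4]
opening: 0.125
t 12.175 pos [647.74 -57.56 353.19] F [-1.58 -0.28  3.37] T [0.22 0.62 0.05] open 0.125
R cols x,y,z: [-0.08  0.02 -1.  ] [ 1.   -0.03 -0.08] [-0.03 -1.   -0.02] j [ 0.31  0.65 -0.56  0.82  0.3   1.83 -0.13]
theta 1.4467 rad err 3.43 Ftan -1.24 Frad(to hinge) -3.51
```

```bash
python3 -m jog '[{"hand":1,"x":-0.0004,"y":0.0011,"z":0,"wx":0,"wy":0,"wz":0},{"hand":1,"x":-0.0001,"y":0.0011,"z":0,"wx":0,"wy":0,"wz":0},{"hand":1,"x":-0.0001,"y":0.0011,"z":0,"wx":0,"wy":0,"wz":0}]'; python3 -c "
from h import *
arc()"
```

```text
t: 12.55
eef_pos: [651.4, -57.7, 353.3]
ee_rot: [-0.467, -0.49, -0.519, 0.523]
wrist_force: [-2.1, 0.3, 3.9]
opening: 0.127
t 12.55 pos [651.43 -57.65 353.35] F [-2.11  0.26  3.91] T [0.18 0.47 0.09] open 0.127
R cols x,y,z: [-0.08  0.02 -1.  ] [ 1.   -0.03 -0.08] [-0.03 -1.   -0.02] j [ 0.3   0.66 -0.56  0.8   0.31  1.84 -0.13]
theta 1.4625 rad err 3.26 Ftan -1.78 Frad(to hinge) -4.07
```

```bash
python3 -m jog '[{"hand":1,"x":-0.0008,"y":0.0011,"z":0,"wx":0,"wy":0,"wz":0},{"hand":1,"x":-0.0003,"y":0.0011,"z":0,"wx":0,"wy":0,"wz":0},{"hand":1,"x":-0.0001,"y":0.0011,"z":0,"wx":0,"wy":0,"wz":0}]'; python3 -c "
from h import *
arc()"
```

```text
t: 12.92
eef_pos: [655.0, -57.7, 353.6]
ee_rot: [-0.467, -0.489, -0.519, 0.523]
wrist_force: [-2.2, 1.4, 2.3]
opening: 0.126
t 12.925 pos [655.01 -57.72 353.64] F [-2.2   1.39  2.3 ] T [0.2  0.61 0.12] open 0.126
R cols x,y,z: [-0.09  0.02 -1.  ] [ 1.   -0.03 -0.09] [-0.03 -1.   -0.02] j [ 0.3   0.67 -0.55  0.78  0.31  1.84 -0.12]
theta 1.4778 rad err 3.28 Ftan -2.04 Frad(to hinge) -2.44
```

```bash
python3 -m jog '[{"hand":1,"x":-0.0004,"y":0.0011,"z":0,"wx":0,"wy":0,"wz":0},{"hand":1,"x":-0.0002,"y":0.0011,"z":0,"wx":0,"wy":0,"wz":0},{"hand":1,"x":-0.0001,"y":0.0011,"z":0,"wx":0,"wy":0,"wz":0}]'; python3 -c "
from h import *
arc()"
```

```text
t: 13.3
eef_pos: [658.7, -57.8, 354.0]
ee_rot: [-0.467, -0.49, -0.519, 0.523]
wrist_force: [-2.0, 1.2, 1.9]
opening: 0.125
t 13.3 pos [658.71 -57.8  354.04] F [-2.    1.22  1.91] T [0.18 0.47 0.08] open 0.125
R cols x,y,z: [-0.08  0.02 -1.  ] [ 1.   -0.03 -0.09] [-0.03 -1.   -0.02] j [ 0.29  0.68 -0.55  0.76  0.31  1.85 -0.12]
theta 1.4938 rad err 3.47 Ftan -1.9 Frad(to hinge) -2.01
```

```bash
python3 -m jog '[{"hand":1,"x":-0.0003,"y":0.0011,"z":0,"wx":0,"wy":0,"wz":0},{"hand":1,"x":-0.0001,"y":0.0011,"z":0,"wx":0,"wy":0,"wz":0},{"hand":1,"x":-0.0001,"y":0.0011,"z":0,"wx":0,"wy":0,"wz":0}]'; python3 -c "
from h import *
arc()"
```

```text
t: 13.68
eef_pos: [662.2, -57.8, 354.2]
ee_rot: [-0.467, -0.489, -0.519, 0.523]
wrist_force: [-1.4, 1.3, 0.9]
opening: 0.123
t 13.675 pos [662.19 -57.82 354.23] F [-1.36  1.31  0.88] T [0.23 0.59 0.08] open 0.123
R cols x,y,z: [-0.09  0.02 -1.  ] [ 1.   -0.03 -0.09] [-0.03 -1.   -0.02] j [ 0.28  0.69 -0.55  0.74  0.32  1.86 -0.12]
theta 1.5087 rad err 3.5 Ftan -1.32 Frad(to hinge) -0.93
```

```bash
python3 -m jog '[{"hand":1,"x":0,"y":0.0011,"z":0,"wx":0,"wy":0,"wz":0},{"hand":1,"x":0,"y":0.0011,"z":0,"wx":0,"wy":0,"wz":0},{"hand":1,"x":0,"y":0.0011,"z":0,"wx":0,"wy":0,"wz":0}]'; python3 -c "
from h import *
arc()"
```

```text
t: 14.05
eef_pos: [666.1, -57.9, 354.1]
ee_rot: [-0.467, -0.49, -0.519, 0.523]
wrist_force: [-1.1, 0.4, 2.1]
opening: 0.126
t 14.05 pos [666.06 -57.93 354.12] F [-1.11  0.44  2.06] T [0.19 0.46 0.06] open 0.126
R cols x,y,z: [-0.08  0.02 -1.  ] [ 1.   -0.03 -0.08] [-0.03 -1.   -0.02] j [ 0.28  0.7  -0.55  0.72  0.32  1.87 -0.12]
theta 1.5253 rad err 3.28 Ftan -1.07 Frad(to hinge) -2.08
```

```bash
python3 -m jog '[{"hand":1,"x":-0.0001,"y":0.0011,"z":0,"wx":0,"wy":0,"wz":0},{"hand":1,"x":-0.0001,"y":0.0011,"z":0,"wx":0,"wy":0,"wz":0},{"hand":1,"x":-0.0001,"y":0.0011,"z":0,"wx":0,"wy":0,"wz":0}]'; python3 -c "
from h import *
arc()"
```

```text
t: 14.42
eef_pos: [669.5, -58.0, 354.3]
ee_rot: [-0.467, -0.49, -0.519, 0.523]
wrist_force: [-1.6, 1.3, 0.3]
opening: 0.124
t 14.425 pos [669.51 -57.97 354.33] F [-1.59  1.3   0.32] T [0.21 0.38 0.08] open 0.124
R cols x,y,z: [-0.08  0.02 -1.  ] [ 1.   -0.03 -0.08] [-0.03 -1.   -0.02] j [ 0.27  0.71 -0.54  0.71  0.32  1.87 -0.12]
theta 1.5401 rad err 3.46 Ftan -1.59 Frad(to hinge) -0.33
```

```bash
python3 -m jog '[{"hand":1,"x":0,"y":0.0011,"z":0,"wx":0,"wy":0,"wz":0},{"hand":1,"x":0,"y":0.0011,"z":0,"wx":0,"wy":0,"wz":0},{"hand":1,"x":0,"y":0.0011,"z":0,"wx":0,"wy":0,"wz":0}]'; python3 -c "
from h import *
arc()"
```

```text
t: 14.8
eef_pos: [673.2, -58.1, 354.3]
ee_rot: [-0.467, -0.49, -0.518, 0.522]
wrist_force: [-0.8, 1.8, 2.2]
opening: 0.128
t 14.8 pos [673.25 -58.07 354.32] F [-0.81  1.75  2.23] T [0.17 0.46 0.06] open 0.128
R cols x,y,z: [-0.08  0.02 -1.  ] [ 1.   -0.03 -0.08] [-0.03 -1.   -0.02] j [ 0.26  0.72 -0.54  0.69  0.33  1.88 -0.11]
theta 1.556 rad err 3.45 Ftan -0.84 Frad(to hinge) -2.22
```

```bash
python3 -m jog '[{"hand":1,"x":0,"y":0.0011,"z":0,"wx":0,"wy":0,"wz":0},{"hand":1,"x":0,"y":0.0011,"z":0,"wx":0,"wy":0,"wz":0},{"hand":1,"x":0,"y":0.0011,"z":0,"wx":0,"wy":0,"wz":0}]'; python3 -c "
from h import *
arc()"
```

```text
t: 15.18
eef_pos: [677.0, -58.1, 354.1]
ee_rot: [-0.467, -0.49, -0.518, 0.522]
wrist_force: [-1.9, 0.7, 2.7]
opening: 0.126
t 15.175 pos [677.04 -58.12 354.08] F [-1.94  0.74  2.73] T [0.21 0.45 0.08] open 0.126
R cols x,y,z: [-0.08  0.02 -1.  ] [ 1.   -0.03 -0.08] [-0.03 -1.   -0.02] j [ 0.26  0.73 -0.54  0.67  0.33  1.89 -0.11]
theta 1.5723 rad err 3.29 Ftan -2.02 Frad(to hinge) -2.68
```

```bash
python3 -m jog '[{"hand":1,"x":0,"y":0.0011,"z":0,"wx":0,"wy":0,"wz":0},{"hand":1,"x":0,"y":0.0011,"z":0,"wx":0,"wy":0,"wz":0}]'; python3 -c "
from h import *
arc()"
```

```text
t: 15.42
eef_pos: [679.4, -58.2, 354.0]
ee_rot: [-0.467, -0.49, -0.518, 0.522]
wrist_force: [-0.6, 1.2, 2.0]
opening: 0.124
t 15.425 pos [679.4  -58.19 354.01] F [-0.61  1.23  2.04] T [0.21 0.46 0.05] open 0.124
R cols x,y,z: [-0.08  0.02 -1.  ] [ 1.   -0.03 -0.08] [-0.03 -1.   -0.02] j [ 0.25  0.73 -0.54  0.66  0.33  1.89 -0.11]
theta 1.5824 rad err 3.29 Ftan -0.69 Frad(to hinge) -2.01
```

```bash
python3 -m jog '[{"hand":1,"x":0,"y":0.0011,"z":0,"wx":0,"wy":0,"wz":0},{"hand":1,"x":0,"y":0.0011,"z":0,"wx":0,"wy":0,"wz":0},{"hand":1,"x":0,"y":0.0011,"z":0,"wx":0,"wy":0,"wz":0}]'; python3 -c "
from h import *
arc()"
```

```text
t: 15.8
eef_pos: [683.2, -58.3, 353.6]
ee_rot: [-0.468, -0.491, -0.518, 0.522]
wrist_force: [-0.7, 0.6, 2.2]
opening: 0.126
t 15.8 pos [683.2  -58.27 353.63] F [-0.66  0.58  2.18] T [0.2  0.32 0.11] open 0.126
R cols x,y,z: [-0.08  0.02 -1.  ] [ 1.   -0.03 -0.08] [-0.03 -1.   -0.02] j [ 0.25  0.74 -0.54  0.64  0.34  1.9  -0.11]
theta 1.5988 rad err 3.09 Ftan -0.78 Frad(to hinge) -2.15
```

```bash
python3 -m jog '[{"hand":1,"x":0,"y":0.0011,"z":0,"wx":0,"wy":0,"wz":0},{"hand":1,"x":0,"y":0.0011,"z":0,"wx":0,"wy":0,"wz":0},{"hand":1,"x":0,"y":0.0011,"z":0,"wx":0,"wy":0,"wz":0}]'; python3 -c "
from h import *
arc()"
```

```text
t: 16.18
eef_pos: [686.8, -58.3, 353.4]
ee_rot: [-0.468, -0.491, -0.518, 0.522]
wrist_force: [-0.1, 1.0, 1.0]
opening: 0.123
t 16.175 pos [686.85 -58.32 353.45] F [-0.11  0.99  1.  ] T [0.25 0.3  0.11] open 0.123
R cols x,y,z: [-0.08  0.02 -1.  ] [ 1.   -0.03 -0.08] [-0.03 -1.   -0.02] j [ 0.24  0.75 -0.53  0.62  0.34  1.91 -0.1 ]
theta 1.6145 rad err 3.13 Ftan -0.18 Frad(to hinge) -0.99
```

```bash
python3 -m jog '[{"hand":1,"x":0,"y":0.0011,"z":0,"wx":0,"wy":0,"wz":0},{"hand":1,"x":0,"y":0.0011,"z":0,"wx":0,"wy":0,"wz":0},{"hand":1,"x":0,"y":0.0011,"z":0,"wx":0,"wy":0,"wz":0}]'; python3 -c "
from h import *
arc()
S={n:snapshot(n) for n in('scene','top')}
a=cv2.resize(S['top']['image'][110:270,260:420],(400,400),interpolation=cv2.INTER_CUBIC)
b=cv2.resize(S['scene']['image'][180:340,220:380],(400,400),interpolation=cv2.INTER_CUBIC)
cv2.imwrite('pics/d3.png',np.hstack([a,b]))
"
```

```text
t: 16.55
eef_pos: [690.1, -58.4, 353.0]
ee_rot: [-0.467, -0.49, -0.518, 0.522]
wrist_force: [-1.7, 0.6, 1.4]
opening: 0.128
t 16.55 pos [690.1 -58.4 353. ] F [-1.73  0.61  1.38] T [0.19 0.6  0.05] open 0.128
R cols x,y,z: [-0.08  0.02 -1.  ] [ 1.   -0.03 -0.08] [-0.03 -1.   -0.02] j [ 0.23  0.77 -0.53  0.59  0.34  1.92 -0.1 ]
theta 1.6285 rad err 2.94 Ftan -1.84 Frad(to hinge) -1.23
```

View pics/d3.png

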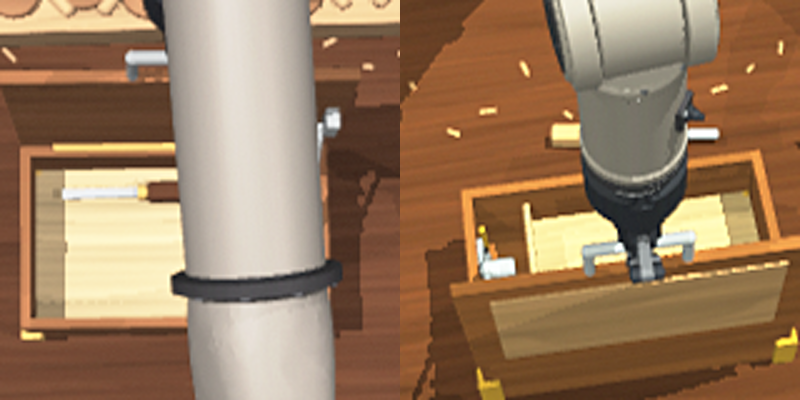

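```bash
python3 -m jog '[{"hand":1,"x":0.0002,"y":0.001,"z":0,"wx":0,"wy":0,"wz":0},{"hand":1,"x":0.0001,"y":0.0008,"z":0,"wx":0,"wy":0,"wz":0}]'; python3 -c "
from h import *
arc()
S={n:snapshot(n) for n in('scene','top')}; C={n:cam(S[n]) for n in S}
print(tri(C['scene'],(258.8,286.8),C['top'],(392.8,158.8)))
for n in S: print(landmark_of(n,'knee_roller'))
"
```

```text
t: 16.9
eef_pos: [691.2, -58.4, 352.9]
ee_rot: [-0.467, -0.49, -0.519, 0.522]
wrist_force: [-3.1, 0.8, 3.5]
opening: 0.131
t 16.9 pos [691.15 -58.4  352.95] F [-3.12  0.77  3.54] T [0.21 0.94 0.03] open 0.131
R cols x,y,z: [-0.08  0.02 -1.  ] [ 1.   -0.03 -0.08] [-0.03 -1.   -0.02] j [ 0.23  0.77 -0.53  0.59  0.35  1.92 -0.1 ]
theta 1.633 rad err 2.97 Ftan -3.42 Frad(to hinge) -3.25
[ 650.7  -186.41  273.48]
[{'pixel': [314.3, 279.4], 'p': 0.57}, {'pixel': [261.3, 286.2], 'p': 0.5}]
[]
```

```bash
python3 -m jog '[{"hand":1,"x":-0.0002,"y":-0.001,"z":0,"wx":0,"wy":0,"wz":0},{"hand":1,"x":-0.0001,"y":-0.001,"z":0,"wx":0,"wy":0,"wz":0},{"hand":1,"x":-0.0001,"y":-0.001,"z":0,"wx":0,"wy":0,"wz":0}]'; python3 -c "
from h import *
arc()
S={n:snapshot(n) for n in('scene','top')}; C={n:cam(S[n]) for n in S}
print(proj(C['scene'],[600,-176,160]),proj(C['top'],[600,-176,160]))
a=cv2.resize(S['scene']['image'][240:320,220:300],(600,600),interpolation=cv2.INTER_CUBIC)
cv2.imwrite('pics/d4.png',a)
"
```

```text
t: 17.48
eef_pos: [690.0, -58.4, 353.0]
ee_rot: [-0.468, -0.491, -0.517, 0.521]
wrist_force: [0.6, 0.7, 1.8]
opening: 0.123
t 17.475 pos [689.98 -58.38 353.02] F [0.56 0.69 1.78] T [0.16 0.06 0.05] open 0.123
R cols x,y,z: [-0.08  0.02 -1.  ] [ 1.   -0.03 -0.08] [-0.03 -1.   -0.02] j [ 0.23  0.76 -0.53  0.6   0.34  1.91 -0.1 ]
theta 1.628 rad err 2.94 Ftan 0.41 Frad(to hinge) -1.82
[[261.45 288.14]] [[377.48 189.96]]
```

View pics/d4.png

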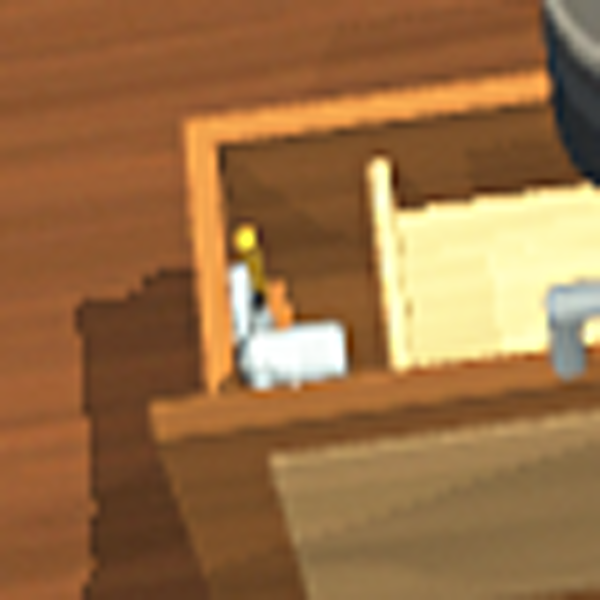

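```bash
python3 -m jog '[{"hand":1,"x":0,"y":-0.001,"z":0,"wx":0,"wy":0,"wz":0},{"hand":1,"x":0,"y":-0.001,"z":0,"wx":0,"wy":0,"wz":0},{"hand":1,"x":0,"y":-0.001,"z":0,"wx":0,"wy":0,"wz":0}]'; python3 -c "
from h import *
arc()
"
```

```text
t: 17.95
eef_pos: [688.1, -58.4, 353.2]
ee_rot: [-0.469, -0.492, -0.517, 0.52]
wrist_force: [1.6, 1.2, 1.2]
opening: 0.126
t 17.95 pos [688.1  -58.36 353.2 ] F [1.58 1.18 1.22] T [ 0.19 -0.42  0.03] open 0.126
R cols x,y,z: [-0.08  0.02 -1.  ] [ 1.   -0.03 -0.08] [-0.03 -1.   -0.02] j [ 0.24  0.75 -0.53  0.62  0.34  1.9  -0.1 ]
theta 1.6199 rad err 2.98 Ftan 1.48 Frad(to hinge) -1.33
```

```bash
python3 -m jog '[{"hand":1,"x":0,"y":-0.001,"z":0,"wx":0,"wy":0,"wz":0},{"hand":1,"x":0,"y":-0.001,"z":0,"wx":0,"wy":0,"wz":0},{"hand":1,"x":0,"y":-0.001,"z":0,"wx":0,"wy":0,"wz":0}]'; python3 -c "
from h import *
arc()
"
```

```text
t: 18.32
eef_pos: [686.4, -58.3, 353.3]
ee_rot: [-0.47, -0.494, -0.516, 0.519]
wrist_force: [3.8, 0.6, 0.6]
opening: 0.126
t 18.325 pos [686.41 -58.32 353.29] F [3.76 0.57 0.55] T [ 0.2  -0.76  0.05] open 0.126
R cols x,y,z: [-0.07  0.02 -1.  ] [ 1.   -0.03 -0.07] [-0.03 -1.   -0.02] j [ 0.25  0.74 -0.54  0.64  0.34  1.89 -0.11]
theta 1.6126 rad err 2.95 Ftan 3.72 Frad(to hinge) -0.81
```

```bash
python3 -m jog '[{"hand":1,"x":0,"y":-0.0015,"z":0,"wx":0,"wy":0,"wz":0},{"hand":1,"x":0,"y":-0.0015,"z":0,"wx":0,"wy":0,"wz":0}]'; python3 -c "
from h import *
arc()
"
```

```text
t: 18.58
eef_pos: [684.7, -58.3, 353.4]
ee_rot: [-0.471, -0.495, -0.515, 0.519]
wrist_force: [5.9, 0.7, 0.3]
opening: 0.12
t 18.575 pos [684.7  -58.28 353.45] F [5.9  0.73 0.26] T [ 0.19 -1.2   0.02] open 0.12
R cols x,y,z: [-0.07  0.02 -1.  ] [ 1.   -0.03 -0.07] [-0.03 -1.   -0.02] j [ 0.25  0.73 -0.54  0.65  0.33  1.88 -0.11]
theta 1.6053 rad err 2.99 Ftan 5.88 Frad(to hinge) -0.62
```

```bash
python3 -m jog '[{"hand":1,"x":0,"y":0.0015,"z":0,"wx":0,"wy":0,"wz":0},{"hand":1,"x":0,"y":0.0012,"z":0,"wx":0,"wy":0,"wz":0},{"hand":0.6,"x":0,"y":0,"z":0,"wx":0,"wy":0,"wz":0},{"hand":0.6,"x":0,"y":0,"z":0,"wx":0,"wy":0,"wz":0},{"hand":0.6,"x":0,"y":0,"z":0,"wx":0,"wy":0,"wz":0}]'; python3 -c "
from h import *
arc()
plan([560,60,440],down(0.1))
"
```

```text
t: 19.2
eef_pos: [684.7, -59.8, 352.2]
ee_rot: [-0.469, -0.492, -0.516, 0.522]
wrist_force: [0.3, 0.2, 0.8]
opening: 0.401
t 19.2 pos [684.74 -59.83 352.25] F [0.26 0.25 0.8 ] T [-0.01 -0.06 -0.05] open 0.401
R cols x,y,z: [-0.08  0.02 -1.  ] [ 1.   -0.03 -0.08] [-0.03 -1.   -0.02] j [ 0.25  0.74 -0.53  0.64  0.34  1.89 -0.11]
theta 1.6057 rad err 1.8 Ftan 0.21 Frad(to hinge) -0.81
rows 4 turn/row [-0.032, -0.005, 0.019]
[-0.0189, -0.0336, -0.0294]
[-0.0197, -0.0323, -0.0303]
[-0.0205, -0.0309, -0.0312]
[-0.0212, -0.0295, -0.0321]
```

```bash
python3 -m jog '[{"hand":0.6,"x":-0.015,"y":0,"z":0,"wx":0,"wy":0,"wz":0},{"hand":0.6,"x":-0.025,"y":0,"z":0,"wx":0,"wy":0,"wz":0},{"hand":0.5,"x":-0.03,"y":0,"z":0,"wx":0,"wy":0,"wz":0}]'; python3 -c "
from h import *
st()
S={n:snapshot(n) for n in('scene','top')}
a=cv2.resize(S['top']['image'][90:250,260:420],(400,400),interpolation=cv2.INTER_CUBIC)
b=cv2.resize(S['scene']['image'][180:340,220:380],(400,400),interpolation=cv2.INTER_CUBIC)
cv2.imwrite('pics/d5.png',np.hstack([a,b]))
plan([548,368,130],down(1.02))
"
```

```text
t: 19.58
eef_pos: [683.3, -59.0, 396.9]
ee_rot: [-0.467, -0.489, -0.519, 0.522]
wrist_force: [0.4, 1.2, -1.8]
opening: 0.501
t 19.575 pos [683.3  -58.99 396.87] F [ 0.39  1.17 -1.82] T [ 0.01 -0.15 -0.04] open 0.501
R cols x,y,z: [-0.09  0.02 -1.  ] [ 1.   -0.02 -0.09] [-0.03 -1.   -0.02] j [ 0.11  0.76 -0.18  0.44  0.12  2.03 -0.  ]
rows 9 turn/row [-0.117, -0.005, 0.008]
[0.0313, -0.0141, -0.0474]
[0.0309, -0.0087, -0.0489]
[0.0306, -0.0032, -0.0497]
[0.0303, 0.0024, -0.0499]
[0.0301, 0.008, -0.0495]
[0.0299, 0.0135, -0.0484]
[0.0298, 0.0189, -0.0466]
[0.0297, 0.024, -0.0443]
[0.0297, 0.0287, -0.0414]
```

View pics/d5.png

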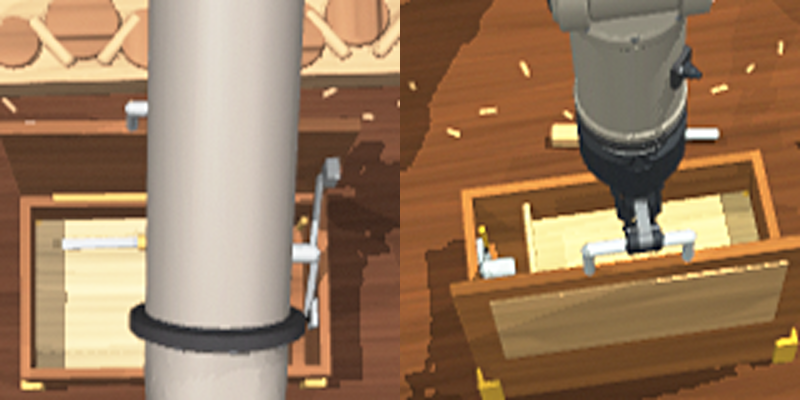

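```bash
python3 -m jog '[{"hand":0.3,"x":0,"y":-0.04,"z":-0.02,"wx":-0.1,"wy":0,"wz":0.01},{"hand":0.2,"x":0,"y":-0.045,"z":-0.03,"wx":-0.11,"wy":0,"wz":0.01},{"hand":0,"x":0.01,"y":-0.035,"z":-0.045,"wx":-0.11,"wy":0,"wz":0.01}]'; python3 -c "
from h import *
st()
plan([548,368,150],down(1.02))
"
```

```text
t: 20.05
eef_pos: [554.9, 21.5, 387.8]
ee_rot: [0.547, 0.41, 0.586, -0.434]
wrist_force: [1.1, 0.9, 0.2]
opening: 0.984
t 20.05 pos [554.94  21.5  387.77] F [1.1  0.93 0.23] T [ 0.04 -0.1  -0.03] open 0.984
R cols x,y,z: [-0.06  0.01 -1.  ] [ 0.96  0.29 -0.06] [ 0.28 -0.96 -0.02] j [ 0.13  0.37 -0.3   1.12  0.09  1.74  0.15]
rows 7 turn/row [-0.104, -0.006, 0.007]
[0.0343, 0.0152, -0.0469]
[0.0341, 0.0198, -0.0453]
[0.0339, 0.0242, -0.0432]
[0.0339, 0.0283, -0.0407]
[0.0338, 0.0322, -0.0377]
[0.0338, 0.0357, -0.0344]
[0.0339, 0.0389, -0.0307]
```

Before the arm gets there I'll re-measure the stone, since it is unoccluded in this picture.

```bash
python3 -m jog '[{"hand":0,"x":0.034,"y":0.015,"z":-0.047,"wx":-0.104,"wy":-0.006,"wz":0.007},{"hand":0,"x":0.034,"y":0.020,"z":-0.045,"wx":-0.104,"wy":-0.006,"wz":0.007},{"hand":0,"x":0.034,"y":0.024,"z":-0.043,"wx":-0.104,"wy":-0.006,"wz":0.007},{"hand":0,"x":0.034,"y":0.028,"z":-0.041,"wx":-0.104,"wy":-0.006,"wz":0.007}]'; python3 -c "
from h import *
st()
S={n:snapshot(n) for n in('scene','top')}; C={n:cam(S[n]) for n in S}
o=[]
def P(p,c,z):
    a=p[2];M=np.array([[np.cos(a),-np.sin(a)],[np.sin(a),np.cos(a)]])
    return np.c_[c@M.T+p[:2],np.full(len(c),z)]
c=np.array([[65,23],[65,-23],[-65,-23],[-65,23]])
for n,(x0,y0) in (('top',(145,190)),('scene',(420,230))):
    f=7
    im=cv2.resize(S[n]['image'][y0:y0+70,x0:x0+57],None,fx=f,fy=f,interpolation=cv2.INTER_CUBIC)
    for z,col in((0,(0,0,255)),(18,(0,255,0)),(32,(255,0,0))):
        q=(proj(C[n],P([548.5,367.6,-.55],c,z))-[x0,y0]+.5)*f
        cv2.polylines(im,[np.round(q).astype(np.int32)],True,col,1)
    o.append(im)
cv2.imwrite('pics/e1.png',np.hstack(o))
"
```

```text
t: 20.55
eef_pos: [544.0, 227.4, 253.0]
ee_rot: [0.642, 0.283, 0.65, -0.293]
wrist_force: [0.7, -0.7, 0.5]
opening: 0.997
t 20.55 pos [544.05 227.38 253.  ] F [ 0.73 -0.65  0.54] T [ 0.02 -0.07 -0.  ] open 0.997
R cols x,y,z: [-0.02 -0.01 -1.  ] [ 0.74  0.67 -0.02] [ 0.67 -0.74 -0.  ] j [-0.12  0.44 -0.45  1.36  0.19  1.4   0.16]
```

View pics/e1.png

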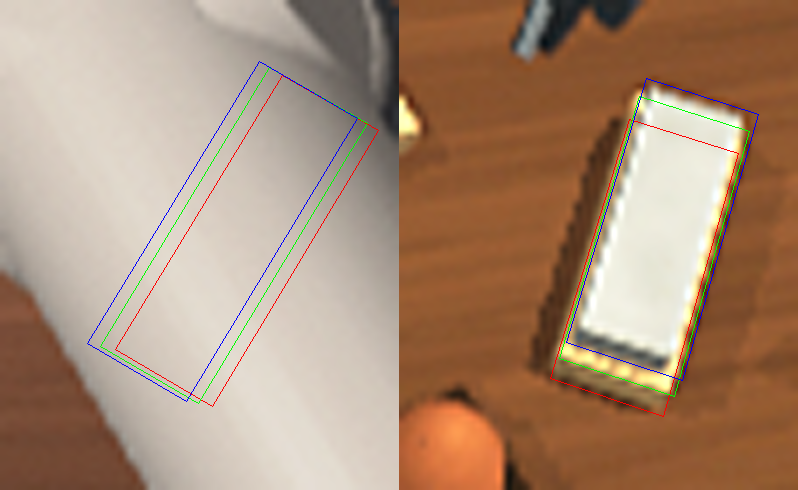

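```bash
python3 -c "
from h import *
plan([548,367,80],down(1.02))
"
```

```text
rows 4 turn/row [-0.069, -0.005, 0.005]
[0.0421, 0.0253, -0.0222]
[0.0421, 0.0266, -0.0206]
[0.0422, 0.0277, -0.0189]
[0.0422, 0.0287, -0.0172]
```

```bash
python3 -m jog '[{"hand":0,"x":0.042,"y":0.025,"z":-0.022,"wx":-0.069,"wy":-0.005,"wz":0.005},{"hand":0,"x":0.042,"y":0.027,"z":-0.021,"wx":-0.069,"wy":-0.005,"wz":0.005},{"hand":0,"x":0.042,"y":0.028,"z":-0.019,"wx":-0.069,"wy":-0.005,"wz":0.005},{"hand":0,"x":0.042,"y":0.029,"z":-0.017,"wx":-0.069,"wy":-0.005,"wz":0.005},{"hand":0,"x":0,"y":0,"z":0,"wx":0,"wy":0,"wz":0}]'; python3 -c "
from h import *
st()
plan([548,367,40],down(1.02))
S=snapshot('scene')
a=cv2.resize(S['image'][210:310,400:500],(500,500),interpolation=cv2.INTER_CUBIC);cv2.imwrite('pics/e2.png',a)
"
```

```text
t: 21.28
eef_pos: [544.2, 375.4, 77.3]
ee_rot: [0.684, 0.184, 0.681, -0.184]
wrist_force: [-0.2, -0.5, 0.2]
opening: 1.0
t 21.275 pos [544.2  375.42  77.26] F [-0.22 -0.46  0.19] T [-0.06  0.01  0.06] open 1.0
R cols x,y,z: [ 0. -0. -1.] [0.5  0.86 0.  ] [ 0.86 -0.5   0.  ] j [-0.34  0.72 -0.48  1.38  0.35  1.12  0.18]
rows 1 turn/row [0.025, 0.004, -0.001]
[0.0373, -0.0054, 0.0074]
```

View pics/e2.png

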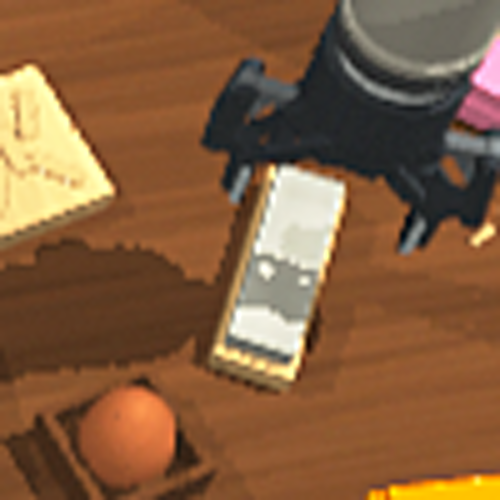

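```bash
python3 -m jog '[{"hand":0,"x":0.015,"y":-0.0055,"z":0.0075,"wx":0.025,"wy":0,"wz":0},{"hand":0,"x":0.02,"y":0,"z":0,"wx":0,"wy":0,"wz":0},{"hand":0,"x":0.015,"y":0,"z":0,"wx":0,"wy":0,"wz":0},{"hand":0,"x":0,"y":0,"z":0,"wx":0,"wy":0,"wz":0}]'; python3 -c "
from h import *
st()
plan([548,367,18],down(1.02))
"
```

```text
t: 21.82
eef_pos: [555.4, 361.6, 31.1]
ee_rot: [0.685, 0.197, 0.674, -0.194]
wrist_force: [-0.3, 0.0, 0.2]
opening: 1.001
t 21.825 pos [555.39 361.56  31.1 ] F [-0.27  0.02  0.2 ] T [-0.08  0.06 -0.02] open 1.001
R cols x,y,z: [ 0.02 -0.   -1.  ] [0.53 0.85 0.01] [ 0.85 -0.53  0.01] j [-0.33  0.76 -0.45  1.43  0.37  1.02  0.15]
rows 1 turn/row [-0.011, 0.013, -0.008]
[0.013, 0.0006, -0.0093]
```

```bash
python3 -m jog '[{"hand":0,"x":0.0125,"y":0.0005,"z":-0.008,"wx":-0.01,"wy":0.013,"wz":-0.008},{"hand":0,"x":0,"y":0,"z":0,"wx":0,"wy":0,"wz":0}]'; python3 -c "
from h import *
st()
plan([548,367,18],down(1.02))
"
```

```text
t: 22.08
eef_pos: [548.8, 366.9, 18.2]
ee_rot: [0.68, 0.193, 0.68, -0.192]
wrist_force: [0.1, 0.2, 0.7]
opening: 0.999
t 22.075 pos [548.82 366.87  18.19] F [0.08 0.16 0.7 ] T [ 0.04 -0.01  0.  ] open 0.999
R cols x,y,z: [ 0.  0. -1.] [0.52 0.85 0.  ] [ 0.85 -0.52 -0.  ] j [-0.34  0.78 -0.45  1.43  0.37  1.02  0.15]
rows 1 turn/row [-0.0, -0.0, -0.001]
[0.0002, -0.0003, -0.0008]
```

```bash
python3 -m jog '[{"hand":0.3,"x":-0.002,"y":0,"z":0,"wx":0,"wy":0,"wz":0},{"hand":0.6,"x":0,"y":0,"z":0,"wx":0,"wy":0,"wz":0},{"hand":0.8,"x":0,"y":0,"z":0,"wx":0,"wy":0,"wz":0},{"hand":0.8,"x":0,"y":0,"z":0,"wx":0,"wy":0,"wz":0}]' 50; python3 -c "
from h import *
st()
"
```

```text
t: 22.58
eef_pos: [549.4, 367.8, 21.6]
ee_rot: [0.681, 0.193, 0.68, -0.191]
wrist_force: [0.6, -0.1, -1.0]
opening: 0.523
t 22.575 pos [549.4  367.76  21.55] F [ 0.56 -0.07 -1.02] T [-0.02  0.01 -0.01] open 0.523
R cols x,y,z: [ 0.  0. -1.] [0.52 0.85 0.  ] [ 0.85 -0.52  0.  ] j [-0.34  0.77 -0.45  1.43  0.36  1.02  0.15]
```

```bash
python3 -m jog '[{"hand":0.8,"x":-0.02,"y":0,"z":0,"wx":0,"wy":0,"wz":0},{"hand":0.8,"x":-0.04,"y":0,"z":0,"wx":0,"wy":0,"wz":0},{"hand":0.8,"x":-0.05,"y":0,"z":0,"wx":0,"wy":0,"wz":0},{"hand":0.8,"x":-0.05,"y":0,"z":0,"wx":0,"wy":0,"wz":0}]'; python3 -c "
from h import *
st()
plan([546,-22,195],down(-.02),v=.045)
"
```

```text
t: 23.08
eef_pos: [545.6, 364.3, 180.3]
ee_rot: [0.678, 0.188, 0.684, -0.195]
wrist_force: [0.5, 0.7, -3.2]
opening: 0.521
t 23.075 pos [545.58 364.26 180.28] F [ 0.48  0.74 -3.18] T [ 0.12 -0.11  0.02] open 0.521
R cols x,y,z: [-0.01 -0.01 -1.  ] [ 0.52  0.85 -0.01] [ 0.85 -0.52 -0.01] j [-0.32  0.63 -0.5   1.26  0.29  1.33  0.21]
rows 8 turn/row [0.13, 0.0, 0.002]
[-0.0015, -0.0412, 0.0252]
[-0.0016, -0.0375, 0.0304]
[-0.0016, -0.0333, 0.035]
[-0.0017, -0.0285, 0.039]
[-0.0017, -0.0231, 0.0424]
[-0.0018, -0.0174, 0.045]
[-0.0018, -0.0114, 0.0469]
[-0.0018, -0.0053, 0.048]
```

Lifted with -3.2 N, so the stone is held. Next I'll carry it over the tray.

```bash
python3 -m jog '[{"hand":0.8,"x":-0.004,"y":-0.030,"z":0.018,"wx":0.10,"wy":0,"wz":0.002},{"hand":0.8,"x":-0.004,"y":-0.038,"z":0.030,"wx":0.13,"wy":0,"wz":0.002},{"hand":0.8,"x":-0.003,"y":-0.034,"z":0.034,"wx":0.13,"wy":0,"wz":0.002},{"hand":0.8,"x":-0.002,"y":-0.029,"z":0.039,"wx":0.13,"wy":0,"wz":0.002},{"hand":0.8,"x":-0.001,"y":-0.024,"z":0.042,"wx":0.13,"wy":0,"wz":0.002},{"hand":0.8,"x":-0.001,"y":-0.018,"z":0.045,"wx":0.13,"wy":0,"wz":0},{"hand":0.8,"x":0,"y":-0.012,"z":0.045,"wx":0.13,"wy":0,"wz":0},{"hand":0.8,"x":0,"y":-0.006,"z":0.04,"wx":0.12,"wy":0,"wz":0}]'; python3 -c "
from h import *
st()
plan([546,-22,170],down(-.02),v=.045)
"
```

```text
t: 24.08
eef_pos: [545.9, 0.7, 206.2]
ee_rot: [0.5, 0.506, 0.501, -0.492]
wrist_force: [0.1, -0.4, -4.1]
opening: 0.521
t 24.075 pos [545.89   0.69 206.19] F [ 0.07 -0.36 -4.09] T [-0.06 -0.   -0.02] open 0.521
R cols x,y,z: [ 0.01  0.02 -1.  ] [1.   0.   0.01] [ 0.   -1.   -0.02] j [ 0.16  0.33 -0.24  1.6   0.07  1.21 -0.09]
rows 1 turn/row [0.023, -0.016, -0.013]
[0.0358, -0.0004, 0.0233]
```

```bash
python3 -m jog '[{"hand":0.8,"x":0.025,"y":0,"z":0.02,"wx":0.022,"wy":-0.016,"wz":-0.012},{"hand":0.8,"x":0.03,"y":0,"z":0,"wx":0,"wy":0,"wz":0},{"hand":0.8,"x":0.012,"y":0,"z":0,"wx":0,"wy":0,"wz":0},{"hand":0.8,"x":0,"y":0,"z":0,"wx":0,"wy":0,"wz":0}]'; python3 -c "
from h import *
st()
plan([546,-22,76],down(-.02),v=.02)
S={n:snapshot(n) for n in('scene','top')}
a=cv2.resize(S['top']['image'][90:250,260:420],(400,400),interpolation=cv2.INTER_CUBIC)
b=cv2.resize(S['scene']['image'][180:340,220:380],(400,400),interpolation=cv2.INTER_CUBIC)
cv2.imwrite('pics/f1.png',np.hstack([a,b]))
"
```

```text
t: 24.58
eef_pos: [546.8, -25.2, 141.2]
ee_rot: [0.495, 0.508, 0.491, -0.506]
wrist_force: [0.3, -0.3, -4.3]
opening: 0.523
t 24.575 pos [546.78 -25.22 141.22] F [ 0.28 -0.33 -4.28] T [-0.03  0.04 -0.02] open 0.523
R cols x,y,z: [ 0.01 -0.   -1.  ] [ 1.   -0.03  0.01] [-0.03 -1.    0.  ] j [ 0.18  0.4  -0.22  1.68  0.1   1.07 -0.1 ]
rows 4 turn/row [-0.002, 0.001, -0.001]
[0.0163, -0.0003, -0.0009]
[0.0163, -0.0003, -0.0008]
[0.0163, -0.0003, -0.0008]
[0.0163, -0.0002, -0.0008]
```

View pics/f1.png

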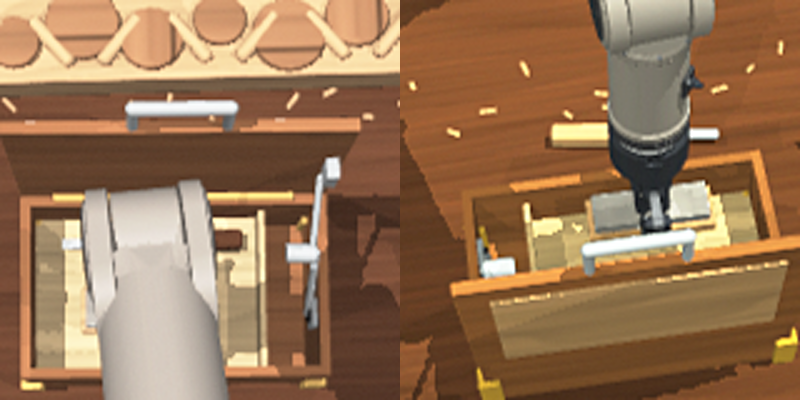

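```bash
python3 -m jog '[{"hand":0.8,"x":0.02,"y":-0.001,"z":-0.002,"wx":0,"wy":0,"wz":0},{"hand":0.8,"x":0.02,"y":0,"z":0,"wx":0,"wy":0,"wz":0},{"hand":0.8,"x":0.014,"y":0,"z":0,"wx":0,"wy":0,"wz":0},{"hand":0.8,"x":0.005,"y":0,"z":0,"wx":0,"wy":0,"wz":0},{"hand":0.8,"x":0,"y":0,"z":0,"wx":0,"wy":0,"wz":0}]'; python3 -c "
from h import *
st()
S={n:snapshot(n) for n in('scene','top')}; C={n:cam(S[n]) for n in S}
print(tri(C['scene'],(258.8,286.8),C['top'],(380.6,211)))
"
```

```text
t: 25.3
eef_pos: [553.1, -20.5, 88.3]
ee_rot: [0.5, 0.511, 0.488, -0.501]
wrist_force: [0.3, 0.7, -3.8]
opening: 0.522
t 25.3 pos [553.09 -20.55  88.28] F [ 0.29  0.68 -3.81] T [-0.03 -0.03  0.02] open 0.522
R cols x,y,z: [ 0.02 -0.   -1.  ] [ 1.   -0.02  0.02] [-0.02 -1.    0.  ] j [ 0.17  0.46 -0.21  1.73  0.12  0.94 -0.12]
[ 557.2  -189.24   87.08]
```

```bash
python3 -c "
from h import *
plan([548,-22,82],down(-.02),v=.02)"
python3 -m jog '[{"hand":0.8,"x":0.007,"y":-0.004,"z":0,"wx":0,"wy":0.003,"wz":-0.018},{"hand":0.8,"x":0.003,"y":0,"z":0,"wx":0,"wy":0,"wz":0},{"hand":0.8,"x":0.0,"y":0,"z":0,"wx":0,"wy":0,"wz":0}]'; python3 -c "
from h import *
st()
plan([547,-22,72],down(-.02),v=.02)
"
```

```text
rows 1 turn/row [-0.004, 0.002, -0.023]
[0.0066, -0.0056, 0.0015]
t: 25.78
eef_pos: [550.2, -20.7, 79.0]
ee_rot: [0.495, 0.508, 0.493, -0.505]
wrist_force: [-0.0, -0.5, -3.8]
opening: 0.525
t 25.775 pos [550.17 -20.73  78.96] F [-0.01 -0.48 -3.76] T [-0.02  0.09 -0.01] open 0.525
R cols x,y,z: [ 0.01  0.   -1.  ] [ 1.   -0.02  0.01] [-0.02 -1.   -0.  ] j [ 0.17  0.47 -0.21  1.73  0.12  0.94 -0.12]
rows 1 turn/row [-0.005, -0.001, -0.006]
[0.0069, -0.0032, 0.0014]
```

```bash
python3 -m jog '[{"hand":0.8,"x":0.003,"y":-0.002,"z":0,"wx":0,"wy":0,"wz":-0.006},{"hand":0.8,"x":0.002,"y":0,"z":0,"wx":0,"wy":0,"wz":-0.004},{"hand":0.8,"x":0.0015,"y":0,"z":0,"wx":0,"wy":0,"wz":0},{"hand":0.8,"x":0.001,"y":0,"z":0,"wx":0,"wy":0,"wz":0}]'; python3 -c "
from h import *
st()
plan([547,-22,72],down(-.02),v=.02)
"
```

```text
t: 26.28
eef_pos: [548.3, -20.7, 71.5]
ee_rot: [-0.492, -0.505, -0.495, 0.507]
wrist_force: [-2.0, -0.5, 2.7]
opening: 0.519
t 26.275 pos [548.34 -20.66  71.5 ] F [-1.99 -0.49  2.71] T [-0.04  0.37  0.03] open 0.519
R cols x,y,z: [-0.  0. -1.] [ 1.   -0.02 -0.  ] [-0.02 -1.   -0.  ] j [ 0.16  0.49 -0.21  1.74  0.12  0.94 -0.12]
rows 1 turn/row [-0.005, -0.001, 0.005]
[-0.0005, -0.0013, 0.0014]
```

```bash
python3 -m jog '[{"hand":0.4,"x":0,"y":0,"z":0,"wx":0,"wy":0,"wz":0},{"hand":0.35,"x":0,"y":0,"z":0,"wx":0,"wy":0,"wz":0},{"hand":0.35,"x":0,"y":0,"z":0,"wx":0,"wy":0,"wz":0}]'; python3 -c "
from h import *
st()
"
```

```text
t: 26.65
eef_pos: [552.3, -20.5, 74.4]
ee_rot: [0.495, 0.507, 0.493, -0.505]
wrist_force: [0.1, 0.8, 0.2]
opening: 0.651
t 26.65 pos [552.29 -20.5   74.43] F [0.07 0.82 0.18] T [ 0.02  0.06 -0.02] open 0.651
R cols x,y,z: [ 0.  0. -1.] [ 1.   -0.02  0.  ] [-0.02 -1.   -0.  ] j [ 0.16  0.48 -0.21  1.73  0.12  0.94 -0.12]
```

```bash
python3 -m jog '[{"hand":0.3,"x":0,"y":-0.003,"z":0,"wx":0,"wy":0,"wz":0},{"hand":0.3,"x":-0.01,"y":-0.001,"z":0,"wx":0,"wy":0,"wz":0},{"hand":0.3,"x":-0.03,"y":0,"z":0,"wx":0,"wy":0,"wz":0},{"hand":0.3,"x":-0.05,"y":0,"z":0,"wx":0,"wy":0,"wz":0},{"hand":0.3,"x":-0.06,"y":0,"z":0,"wx":0,"wy":0,"wz":0}]'; python3 -c "
from h import *
st()
S={n:snapshot(n) for n in('scene','top')}
b=cv2.resize(S['scene']['image'][180:340,220:380],(600,600),interpolation=cv2.INTER_CUBIC)
cv2.imwrite('pics/f2.png',b)
"
```

```text
t: 27.28
eef_pos: [544.7, -20.6, 224.6]
ee_rot: [-0.493, -0.506, -0.495, 0.507]
wrist_force: [0.8, -0.2, 0.6]
opening: 0.696
t 27.275 pos [544.65 -20.62 224.56] F [ 0.82 -0.17  0.56] T [ 0.03 -0.06  0.03] open 0.696
R cols x,y,z: [-0.  0. -1.] [ 1.   -0.02 -0.  ] [-0.02 -1.   -0.  ] j [ 0.18  0.33 -0.23  1.55  0.08  1.27 -0.08]
```

View pics/f2.png

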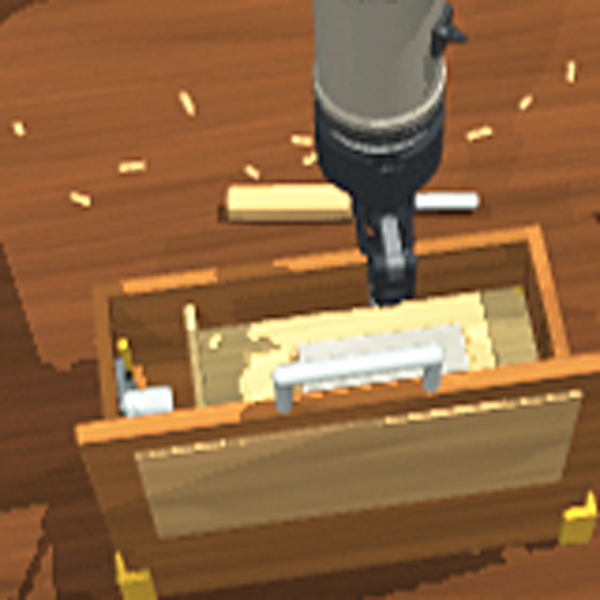

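```bash
python3 -c "
from h import *
S={n:snapshot(n) for n in('scene','top')}; C={n:cam(S[n]) for n in S}
print(tri(C['scene'],(258.8,286.8),C['top'],(380.6,191)))
a=cv2.resize(S['top']['image'][140:240,330:430],(400,400),interpolation=cv2.INTER_CUBIC)
b=cv2.resize(S['scene']['image'][250:310,230:290],(400,400),interpolation=cv2.INTER_CUBIC)
cv2.imwrite('pics/f3.png',np.hstack([a,b]))
for n in S: print(n,[(np.round(d['pixel'],1),d['p']) for d in landmark_of(n,'knee_roller')], [(np.round(d['box'],1),d['p']) for d in recognise(n,'knee_roller')])
"
```

```text
[ 596.66 -182.53  163.07]
scene [(array([312.8, 233.5]), 0.6), (array([263. , 288.7]), 0.42)] [(array([255.9, 287.4, 266.4, 291.7]), 0.43)]
top [(array([380.9, 190.4]), 0.54)] [(array([373.5, 158.4, 392. , 197.5]), 0.47)]
```

View pics/f3.png

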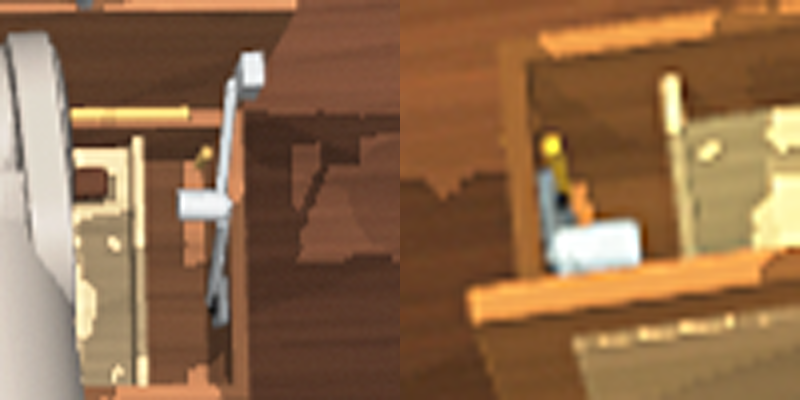

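```bash
cat >> h.py <<'E'
def tilt(b,yaw=-.02):
    "tool pointing b rad forward of straight down, jaws in the chest's xz plane"
    f=np.array([np.cos(yaw),np.sin(yaw),0]);z=np.array([0,0,1.])
    x=np.sin(b)*f-np.cos(b)*z;y=np.cos(b)*f+np.sin(b)*z
    return np.c_[x,y,np.cross(x,y)]
E
python3 -c "
from h import *
plan([550,-178,220],tilt(.785),w=.13)"
```

```text
rows 7 turn/row [-0.001, 0.0, 0.112]
[0.0003, 0.0012, 0.0225]
[0.0004, 0.0012, 0.0225]
[0.0005, 0.0011, 0.0225]
[0.0007, 0.001, 0.0225]
[0.0008, 0.0009, 0.0225]
[0.0009, 0.0008, 0.0225]
[0.0009, 0.0007, 0.0225]
```

```bash
python3 -m jog '[{"hand":0.86,"x":-0.002,"y":0.001,"z":0.022,"wx":0,"wy":0,"wz":0.11},{"hand":0.86,"x":-0.002,"y":0.001,"z":0.023,"wx":0,"wy":0,"wz":0.112},{"hand":0.86,"x":0.001,"y":0.001,"z":0.023,"wx":0,"wy":0,"wz":0.112},{"hand":0.86,"x":0.001,"y":0.001,"z":0.023,"wx":0,"wy":0,"wz":0.112},{"hand":0.86,"x":0.001,"y":0.001,"z":0.023,"wx":0,"wy":0,"wz":0.112},{"hand":0.86,"x":0.001,"y":0.001,"z":0.022,"wx":0,"wy":0,"wz":0.112},{"hand":0.86,"x":0.001,"y":0.001,"z":0.022,"wx":0,"wy":0,"wz":0.112},{"hand":0.86,"x":0,"y":0,"z":0,"wx":0,"wy":0,"wz":0}]'; python3 -c "
from h import *
st()
plan([562,-178,195],tilt(.785),w=.13)
S={n:snapshot(n) for n in('scene','top')}
a=cv2.resize(S['top']['image'][140:240,330:430],(400,400),interpolation=cv2.INTER_CUBIC)
b=cv2.resize(S['scene']['image'][220:320,210:310],(400,400),interpolation=cv2.INTER_CUBIC)
cv2.imwrite('pics/f4.png',np.hstack([a,b]))
"
```

```text
t: 28.68
eef_pos: [544.2, -158.0, 209.7]
ee_rot: [0.632, 0.65, 0.299, -0.297]
wrist_force: [0.7, -0.4, -0.7]
opening: 0.141
t 28.675 pos [ 544.16 -158.03  209.66] F [ 0.72 -0.39 -0.68] T [0.01 0.66 0.04] open 0.141
R cols x,y,z: [ 0.64  0.01 -0.76] [ 0.76 -0.02  0.64] [-0.01 -1.   -0.02] j [ 0.61  0.05 -0.2   2.15 -0.77  0.39  1.04]
rows 1 turn/row [-0.008, -0.025, 0.084]
[0.0225, 0.0046, 0.0202]
```

View pics/f4.png

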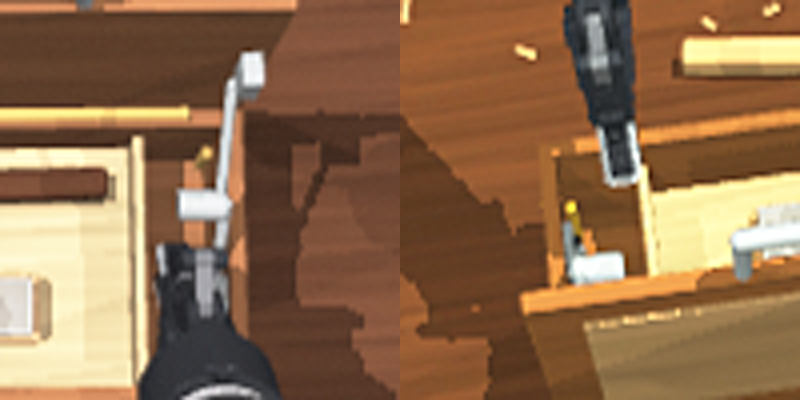

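```bash
python3 -c "
from h import *
S={n:snapshot(n) for n in('scene','top')}; C={n:cam(S[n]) for n in S}
P=np.array([[555,-158,197],[544,-158,210],[598,-180,160],[598,-175,160],[598,-165,160]])
a=(proj(C['top'],P)-[330,140]+.5)*4; b=(proj(C['scene'],P)-[210,220]+.5)*4
print(a,b)"
```

```text
[[173.82 264.52]
 [177.4  279.4 ]
 [198.42 204.81]
 [190.46 205.03]
 [174.53 205.47]] [[222.49 177.26]
 [218.26 151.15]
 [200.94 272.7 ]
 [209.07 271.42]
 [225.3  268.88]]
```

```bash
python3 -c "
from h import *
S={n:snapshot(n) for n in('scene','top')}; C={n:cam(S[n]) for n in S}
im=cv2.resize(S['top']['image'][170:245,350:425],(600,600),interpolation=cv2.INTER_CUBIC)
s,r=st()
x=r[:,0];y=r[:,1]
for d in (-60,-40,-20,0,17):
    q=(proj(C['top'],s['eef_pos']+d*x)[0]-[350,170]+.5)*8
    cv2.circle(im,tuple(np.round(q).astype(int).tolist()),4,(0,0,255),-1)
cv2.imwrite('pics/f5.png',im)"
```

```text
t 28.975 pos [ 547.27 -156.21  212.87] F [-0.18  0.96 -0.34] T [ 0.07  0.7  -0.01] open 0.139
R cols x,y,z: [ 0.65  0.01 -0.76] [ 0.76 -0.01  0.65] [-0.   -1.   -0.02] j [ 0.61  0.05 -0.2   2.15 -0.77  0.39  1.04]
```

View pics/f5.png

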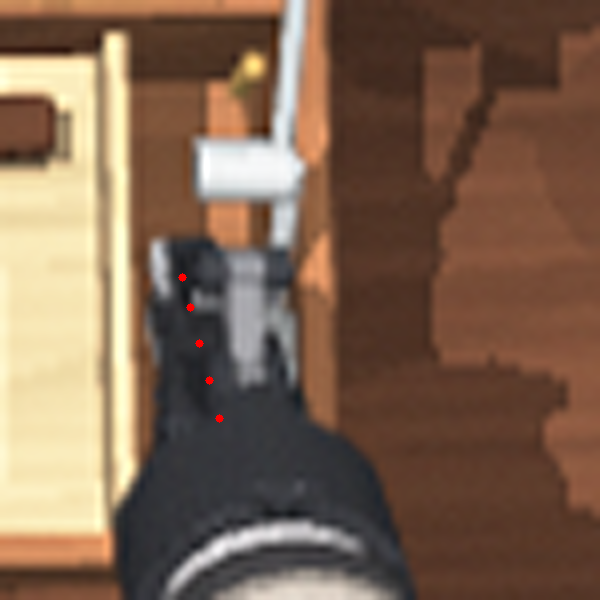

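```bash
python3 -c "
from h import *
S={n:snapshot(n) for n in('scene','top')}; C={n:cam(S[n]) for n in S}
s,r=st()
x=r[:,0];y=r[:,1]
o=[]
for n,x0,y0 in(('top',350,170),('scene',225,220)):
    im=cv2.resize(S[n]['image'][y0:y0+75,x0:x0+75],(400,400),interpolation=cv2.INTER_CUBIC); f=400/75
    for d in (-60,-40,-20,0,17):
        q=(proj(C[n],s['eef_pos']+d*x)[0]-[x0,y0]+.5)*f
        cv2.circle(im,tuple(np.round(q).astype(int).tolist()),3,(0,0,255),-1)
    o.append(im)
cv2.imwrite('pics/f6.png',np.hstack(o))"
```

```text
t 29.075 pos [ 547.1  -156.47  212.82] F [ 0.15 -0.37  0.4 ] T [-0.02  0.66 -0.  ] open 0.137
R cols x,y,z: [ 0.65  0.01 -0.76] [ 0.76 -0.02  0.65] [-0.   -1.   -0.02] j [ 0.61  0.05 -0.2   2.15 -0.77  0.39  1.04]
```

View pics/f6.png

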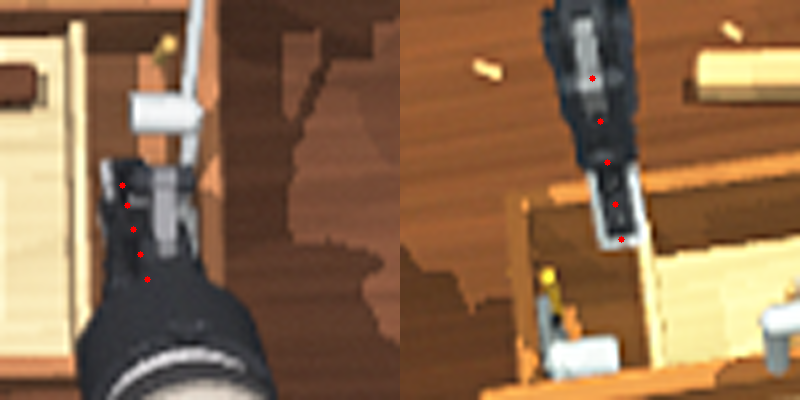

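```bash
python3 -m jog '[{"hand":0.86,"x":0.010,"y":0.001,"z":0.012,"wx":0,"wy":-0.02,"wz":0.04},{"hand":0.86,"x":0.010,"y":0.001,"z":0.012,"wx":0,"wy":0,"wz":0.02},{"hand":0.86,"x":0,"y":0,"z":0,"wx":0,"wy":0,"wz":0}]'; python3 -c "
from h import *
st()
plan([580,-180,177],tilt(.785),w=.13)"
```

```text
t: 29.45
eef_pos: [563.6, -179.5, 200.2]
ee_rot: [0.648, 0.654, 0.272, -0.28]
wrist_force: [-0.1, -0.1, -0.1]
opening: 0.139
t 29.45 pos [ 563.6  -179.53  200.18] F [-0.08 -0.07 -0.06] T [0.01 0.69 0.06] open 0.139
R cols x,y,z: [ 0.7  -0.01 -0.72] [ 0.72 -0.01  0.7 ] [-0.01 -1.   -0.  ] j [ 0.68  0.11 -0.23  2.16 -1.08  0.32  1.39]
rows 1 turn/row [0.002, -0.007, 0.015]
[0.0281, -0.0043, 0.0003]
```

```bash
python3 -m jog '[{"hand":0.86,"x":0.010,"y":-0.003,"z":0,"wx":0,"wy":0,"wz":0.01},{"hand":0.86,"x":0,"y":0,"z":0,"wx":0,"wy":0,"wz":0}]'; python3 -c "
from h import *
S={n:snapshot(n) for n in('scene','top')}; C={n:cam(S[n]) for n in S}
for z in(152,157,162): print(z,onz(C['top'],(381,191),z),onz(C['scene'],(259.6,287),z))
s,r=st()
x=r[:,0];y=r[:,1]
o=[]
for n,x0,y0 in(('top',350,165),('scene',225,240)):
    im=cv2.resize(S[n]['image'][y0:y0+60,x0:x0+60],(400,400),interpolation=cv2.INTER_CUBIC); f=400/60
    for p in (s['eef_pos']+17*x,s['eef_pos']+17*x+20*y,s['eef_pos']+17*x-20*y):
        q=(proj(C[n],p)[0]-[x0,y0]+.5)*f
        cv2.circle(im,tuple(np.round(q).astype(int).tolist()),3,(0,0,255),-1)
    o.append(im)
cv2.imwrite('pics/f7.png',np.hstack(o))"
```

```text
t: 29.7
eef_pos: [569.1, -178.1, 191.8]
ee_rot: [0.65, 0.655, 0.269, -0.275]
wrist_force: [0.9, -0.3, 0.4]
opening: 0.141
152 [ 598.59 -185.97  152.  ] [ 592.04 -180.52  152.  ]
157 [ 597.66 -185.19  157.  ] [ 594.59 -180.27  157.  ]
162 [ 596.74 -184.41  162.  ] [ 597.14 -180.02  162.  ]
t 29.8 pos [ 569.6  -178.53  192.99] F [ 0.31 -0.87  0.25] T [-0.01  0.72 -0.  ] open 0.141
R cols x,y,z: [ 0.7  -0.01 -0.71] [ 0.71 -0.01  0.7 ] [-0.01 -1.   -0.  ] j [ 0.69  0.13 -0.26  2.17 -1.19  0.29  1.51]
```

View pics/f7.png

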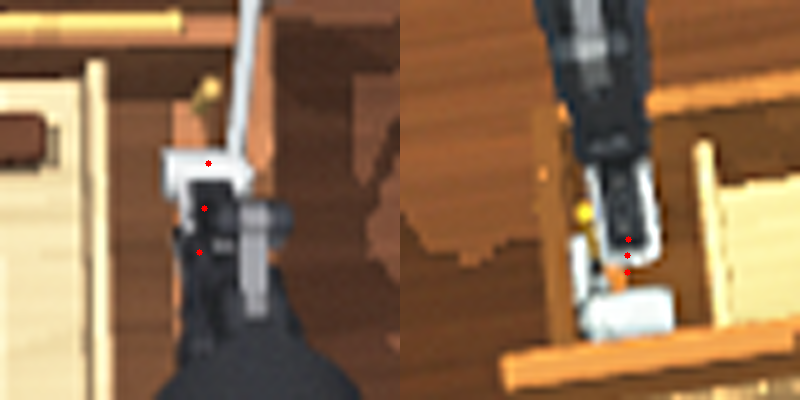

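```bash
python3 -m jog '[{"hand":0.86,"x":-0.008,"y":0,"z":0,"wx":0,"wy":0,"wz":-0.12},{"hand":0.86,"x":0,"y":0,"z":0,"wx":0,"wy":0,"wz":-0.12},{"hand":0.86,"x":0,"y":0,"z":0,"wx":0,"wy":0,"wz":0}]'; python3 -c "
from h import *
s,r=st()
x=r[:,0];y=r[:,1]
v=np.array([597,-180,161])-s['eef_pos'];print('roller in tool',v@r)
plan([580,-180,178],tilt(.5))"
```

```text
t: 30.18
eef_pos: [571.6, -168.9, 199.0]
ee_rot: [0.63, 0.639, 0.319, -0.305]
wrist_force: [-0.0, -0.3, -0.4]
opening: 0.142
t 30.175 pos [ 571.63 -168.9   199.03] F [-0.02 -0.31 -0.36] T [-0.05  0.58  0.02] open 0.142
R cols x,y,z: [ 0.61  0.02 -0.79] [ 0.79 -0.    0.61] [ 0.01 -1.   -0.02] j [ 0.54  0.13 -0.14  2.06 -0.65  0.42  0.95]
roller in tool [45.33 -3.13 12.17]
rows 1 turn/row [0.017, -0.035, -0.157]
[0.0215, -0.0062, 0.0116]
```

```bash
python3 -m jog '[{"hand":0.86,"x":0.002,"y":0.002,"z":0.011,"wx":0.01,"wy":-0.03,"wz":-0.10},{"hand":0.86,"x":0.002,"y":0.001,"z":0,"wx":0,"wy":0,"wz":0},{"hand":0.86,"x":0,"y":0,"z":0,"wx":0,"wy":0,"wz":0}]'; python3 -c "
from h import *
s,r=st()
x=r[:,0];y=r[:,1]
v=np.array([597,-180,161])-s['eef_pos'];print('roller in tool',v@r)
S={n:snapshot(n) for n in('scene','top')}; C={n:cam(S[n]) for n in S}
o=[]
for n,x0,y0 in(('top',350,165),('scene',225,240)):
    im=cv2.resize(S[n]['image'][y0:y0+60,x0:x0+60],(400,400),interpolation=cv2.INTER_CUBIC); f=400/60
    o.append(im)
cv2.imwrite('pics/f8.png',np.hstack(o))"
```

```text
t: 30.55
eef_pos: [574.3, -176.4, 195.5]
ee_rot: [0.615, 0.622, 0.341, -0.343]
wrist_force: [-0.0, 0.6, -0.7]
opening: 0.14
t 30.55 pos [ 574.26 -176.42  195.48] F [-0.03  0.64 -0.67] T [-0.02  0.58 -0.03] open 0.14
R cols x,y,z: [ 0.53  0.   -0.85] [ 0.85 -0.01  0.53] [-0.01 -1.   -0.01] j [ 0.45  0.16 -0.07  1.98 -0.4   0.51  0.68]
roller in tool [41.29  0.95  3.67]
```

View pics/f8.png

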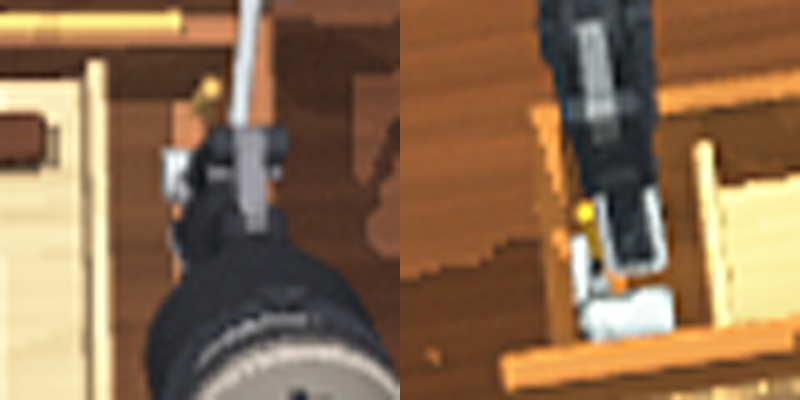

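```bash
python3 -m jog '[{"hand":0.86,"x":0.008,"y":0.001,"z":0.002,"wx":0,"wy":0,"wz":0},{"hand":0.86,"x":0.005,"y":0,"z":0.001,"wx":0,"wy":0,"wz":0},{"hand":0.86,"x":0.003,"y":0,"z":0,"wx":0,"wy":0,"wz":0}]'; python3 -c "
from h import *
s,r=st()
v=np.array([597,-180,161])-s['eef_pos'];print('roller in tool',v@r,'F tool',s['wrist_force']@r)
"
```

```text
t: 31.02
eef_pos: [582.8, -180.6, 181.1]
ee_rot: [0.614, 0.623, 0.34, -0.344]
wrist_force: [-0.5, -0.2, 1.0]
opening: 0.138
t 31.025 pos [ 582.84 -180.63  181.07] F [-0.54 -0.24  0.99] T [0.02 0.51 0.02] open 0.138
R cols x,y,z: [ 0.53  0.   -0.85] [ 0.85 -0.01  0.53] [-0.01 -1.   -0.01] j [ 0.46  0.2  -0.08  1.98 -0.42  0.48  0.7 ]
roller in tool [24.53  1.31 -0.6 ] F tool [-1.12  0.07  0.23]
```

Now near contact. I'll push back and down at 45°.

```bash
python3 -m jog '[{"hand":0.86,"x":0.003,"y":0.0007,"z":0,"wx":0,"wy":0,"wz":0},{"hand":0.86,"x":0.003,"y":0.0007,"z":0,"wx":0,"wy":0,"wz":0}]'; python3 -c "
from h import *
s,r=st()
v=np.array([597,-180,161])-s['eef_pos'];print('roller in tool',v@r,'F tool',s['wrist_force']@r)
"
```

```text
t: 31.28
eef_pos: [587.6, -180.7, 176.5]
ee_rot: [0.614, 0.623, 0.34, -0.344]
wrist_force: [-1.3, -0.1, 0.6]
opening: 0.137
t 31.275 pos [ 587.56 -180.75  176.51] F [-1.34 -0.09  0.61] T [ 0.01  0.61 -0.05] open 0.137
R cols x,y,z: [ 0.53  0.   -0.85] [ 0.85 -0.01  0.53] [-0.01 -1.   -0.01] j [ 0.45  0.21 -0.08  1.97 -0.42  0.47  0.7 ]
roller in tool [18.15 -0.27 -0.71] F tool [-1.23 -0.81  0.1 ]
```

```bash
python3 -m jog '[{"hand":0.86,"x":0.004,"y":0.001,"z":0,"wx":0,"wy":0,"wz":0},{"hand":0.86,"x":0.004,"y":0.001,"z":0,"wx":0,"wy":0,"wz":0}]'; python3 -c "
from h import *
s,r=st()
print('F tool',s['wrist_force']@r)
S={n:snapshot(n) for n in('scene','top')}
o=[]
for n,x0,y0 in(('top',350,165),('scene',225,240)):
    im=cv2.resize(S[n]['image'][y0:y0+60,x0:x0+60],(400,400),interpolation=cv2.INTER_CUBIC)
    o.append(im)
cv2.imwrite('pics/f9.png',np.hstack(o))
"
```

```text
t: 31.52
eef_pos: [593.8, -180.8, 170.6]
ee_rot: [0.615, 0.623, 0.34, -0.344]
wrist_force: [-2.3, 0.3, 1.1]
opening: 0.142
t 31.525 pos [ 593.83 -180.8   170.59] F [-2.35  0.33  1.11] T [-0.    0.67  0.03] open 0.142
R cols x,y,z: [ 0.53  0.   -0.85] [ 0.85 -0.01  0.53] [-0.01 -1.   -0.01] j [ 0.45  0.23 -0.08  1.96 -0.42  0.45  0.7 ]
F tool [-2.18 -1.4  -0.32]
```

View pics/f9.png

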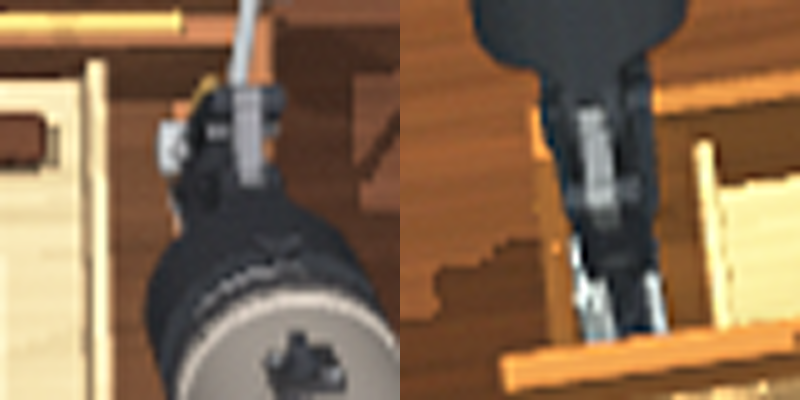

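```bash
python3 -m jog '[{"hand":0.86,"x":0.005,"y":0.001,"z":0,"wx":0,"wy":0,"wz":0},{"hand":0.86,"x":0.005,"y":0.001,"z":0,"wx":0,"wy":0,"wz":0},{"hand":0.86,"x":0.004,"y":0.001,"z":0,"wx":0,"wy":0,"wz":0}]'; python3 -c "
from h import *
s,r=st()
print('F tool',s['wrist_force']@r)
"
```

```text
t: 32.0
eef_pos: [604.1, -181.1, 160.1]
ee_rot: [0.615, 0.623, 0.34, -0.344]
wrist_force: [-5.0, -0.7, 3.7]
opening: 0.136
t 32.0 pos [ 604.1  -181.09  160.15] F [-5.03 -0.69  3.74] T [-0.    1.07 -0.07] open 0.136
R cols x,y,z: [ 0.53  0.   -0.85] [ 0.85 -0.01  0.53] [-0.01 -1.   -0.01] j [ 0.44  0.27 -0.08  1.95 -0.42  0.43  0.7 ]
F tool [-5.84 -2.26  0.72]
```

```bash
python3 -m jog '[{"hand":0.86,"x":0.004,"y":0.001,"z":0,"wx":0,"wy":0,"wz":0},{"hand":0.86,"x":0.004,"y":0.001,"z":0,"wx":0,"wy":0,"wz":0}]'; python3 -c "
from h import *
s,r=st()
print('F tool',s['wrist_force']@r)
S={n:snapshot(n) for n in('scene','top')}
o=[]
for n,x0,y0 in(('top',290,105),('scene',220,200)):
    im=cv2.resize(S[n]['image'][y0:y0+140,x0:x0+140],(400,400),interpolation=cv2.INTER_CUBIC)
    o.append(im)
cv2.imwrite('pics/g1.png',np.hstack(o))
"
```

```text
t: 32.25
eef_pos: [607.4, -180.4, 152.1]
ee_rot: [0.613, 0.623, 0.343, -0.345]
wrist_force: [-7.7, 2.4, 6.3]
opening: 0.139
t 32.25 pos [ 607.43 -180.36  152.08] F [-7.73  2.44  6.34] T [0.44 1.17 0.31] open 0.139
R cols x,y,z: [ 0.53  0.   -0.85] [ 0.85 -0.01  0.53] [-0.01 -1.   -0.01] j [ 0.44  0.28 -0.08  1.95 -0.42  0.42  0.7 ]
F tool [-9.45 -3.27 -2.43]
```

View pics/g1.png

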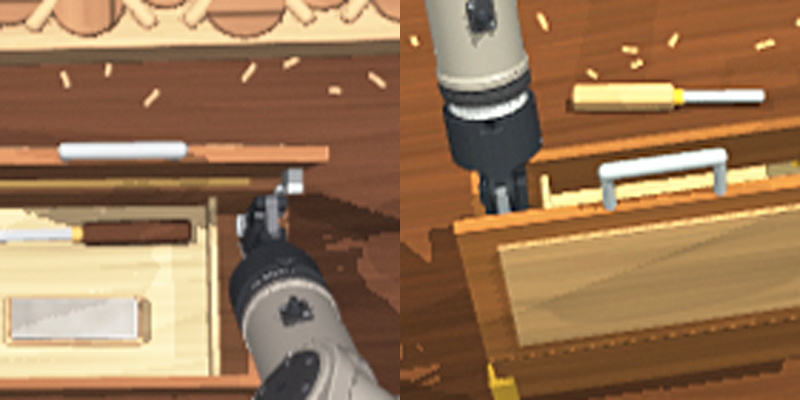

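```bash
cat >> h.py <<'E'
def hpos(th,H=(670.6,-57,118)):
    return np.array([H[0]-230*np.cos(th)+6*np.sin(th),H[1]+.02*0+4.6*np.cos(th),H[2]+230*np.sin(th)+6*np.cos(th)])
E
python3 -c "
from h import *
S={n:snapshot(n) for n in('top',)}; C={n:cam(S[n]) for n in S}
for th in (1.65,1.62,1.6,1.56,1.53,1.5,1.47,1.44,1.4,1.3): print(th,hpos(th),proj(C['top'],hpos(th)))
for n in S: print(n,[(np.round(d['pixel'],1),d['p']) for d in landmark_of(n,'handle')])
"
```

```text
1.65 [694.78 -57.36 346.8 ] [[331.96 130.55]]
1.62 [687.91 -57.23 347.43] [[332.01 133.63]]
1.6 [683.31 -57.13 347.73] [[332.04 135.71]]
1.56 [674.12 -56.95 348.05] [[332.1  139.92]]
1.53 [667.21 -56.81 348.05] [[332.14 143.12]]
1.5 [660.32 -56.67 347.85] [[332.18 146.36]]
1.47 [653.43 -56.54 347.44] [[332.21 149.62]]
1.44 [646.55 -56.4  346.82] [[332.23 152.9 ]]
1.4 [637.42 -56.22 345.67] [[332.26 157.3 ]]
1.3 [614.86 -55.77 341.22] [[332.31 168.34]]
top [(array([331.6, 156.8]), 0.86)]
```

```bash
python3 -m jog '[{"hand":0.86,"x":-0.006,"y":0,"z":0,"wx":0,"wy":0,"wz":0},{"hand":0.86,"x":-0.012,"y":-0.002,"z":0,"wx":0,"wy":0,"wz":0},{"hand":0.86,"x":-0.025,"y":-0.006,"z":0,"wx":0,"wy":0,"wz":0},{"hand":0.86,"x":-0.03,"y":-0.01,"z":0,"wx":0,"wy":0,"wz":0}]'; python3 -c "
from h import *
s,r=st()
S={n:snapshot(n) for n in('scene','top')}
print([(np.round(d['pixel'],1),d['p']) for d in landmark_of('top','handle')])
o=[]
for n,x0,y0 in(('top',290,105),('scene',220,200)):
    im=cv2.resize(S[n]['image'][y0:y0+140,x0:x0+140],(400,400),interpolation=cv2.INTER_CUBIC)
    o.append(im)
cv2.imwrite('pics/g2.png',np.hstack(o))
"
```

```text
t: 32.95
eef_pos: [554.4, -180.7, 206.9]
ee_rot: [0.614, 0.623, 0.341, -0.344]
wrist_force: [1.1, -1.3, 0.7]
opening: 0.139
t 32.95 pos [ 554.45 -180.67  206.87] F [ 1.11 -1.35  0.66] T [-0.03  0.59  0.06] open 0.139
R cols x,y,z: [ 0.53  0.   -0.85] [ 0.85 -0.01  0.53] [-0.01 -1.   -0.01] j [ 0.47  0.12 -0.06  2.   -0.41  0.54  0.7 ]
[]
```

View pics/g2.png

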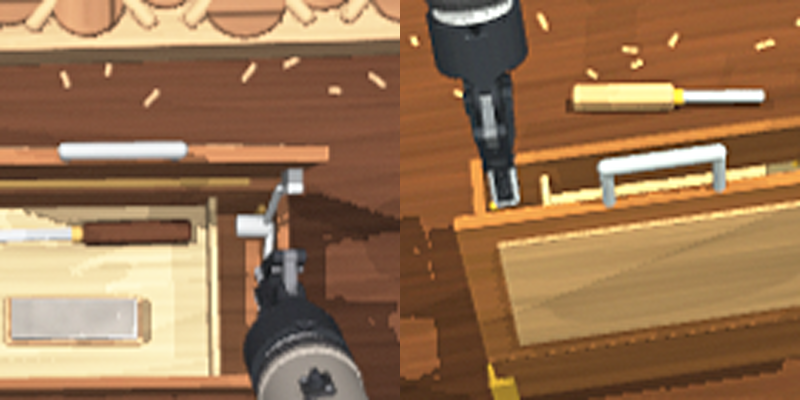

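```bash
python3 -c "
from h import *
plan([575,-90,385],tilt(.05))"
```

```text
rows 4 turn/row [0.001, -0.002, -0.128]
[-0.0348, 0.0275, -0.0233]
[-0.0381, 0.0228, -0.0232]
[-0.0407, 0.0177, -0.0232]
[-0.0427, 0.0124, -0.0231]
```

```bash
python3 -m jog '[{"hand":0.6,"x":-0.035,"y":0.022,"z":-0.015,"wx":0,"wy":0,"wz":-0.11},{"hand":0.6,"x":-0.038,"y":0.022,"z":-0.023,"wx":0,"wy":0,"wz":-0.128},{"hand":0.6,"x":-0.041,"y":0.018,"z":-0.025,"wx":0,"wy":0,"wz":-0.128},{"hand":0.6,"x":-0.043,"y":0.012,"z":-0.025,"wx":0,"wy":0,"wz":-0.128},{"hand":0.6,"x":0,"y":0,"z":0,"wx":0,"wy":0,"wz":0}]'; python3 -c "
from h import *
st()
plan([634,-58,400],tilt(.0),v=.04)"
```

```text
t: 33.72
eef_pos: [566.4, -91.7, 378.5]
ee_rot: [0.503, 0.518, 0.488, -0.491]
wrist_force: [-0.3, 0.2, -0.6]
opening: 0.399
t 33.725 pos [566.39 -91.73 378.46] F [-0.31  0.23 -0.64] T [-0.05  0.06  0.08] open 0.399
R cols x,y,z: [ 0.04  0.01 -1.  ] [ 1.   -0.02  0.04] [-0.02 -1.   -0.01] j [ 0.19  0.31 -0.07  1.2   0.01  1.59  0.11]
rows 2 turn/row [0.001, -0.007, -0.021]
[-0.0091, 0.0339, -0.0176]
[-0.01, 0.0337, -0.0176]
```

```bash
python3 -m jog '[{"hand":0.6,"x":-0.014,"y":0.02,"z":-0.017,"wx":0,"wy":-0.006,"wz":-0.01},{"hand":0.6,"x":-0.010,"y":0.025,"z":-0.017,"wx":0,"wy":-0.006,"wz":-0.01},{"hand":0.6,"x":-0.002,"y":0.02,"z":0,"wx":0,"wy":0,"wz":0},{"hand":0.6,"x":0,"y":0,"z":0,"wx":0,"wy":0,"wz":0}]'; python3 -c "
from h import *
st()
plan([636,-57,350],tilt(.0),v=.04)
S={n:snapshot(n) for n in('scene','top')}
o=[]
for n,x0,y0 in(('top',270,85),('scene',240,180)):
    im=cv2.resize(S[n]['image'][y0:y0+120,x0:x0+120],(400,400),interpolation=cv2.INTER_CUBIC)
    o.append(im)
cv2.imwrite('pics/g3.png',np.hstack(o))
"
```

```text
t: 34.22
eef_pos: [632.7, -61.0, 399.2]
ee_rot: [0.498, 0.508, 0.491, -0.502]
wrist_force: [-0.2, 0.3, -0.5]
opening: 0.4
t 34.225 pos [632.73 -61.   399.24] F [-0.19  0.27 -0.51] T [ 0.02  0.05 -0.02] open 0.4
R cols x,y,z: [ 0.01 -0.   -1.  ] [ 1.   -0.02  0.01] [-0.02 -1.    0.  ] j [ 0.11  0.49 -0.08  0.89  0.04  1.75  0.03]
rows 2 turn/row [-0.001, 0.0, -0.007]
[0.0246, 0.0013, -0.0021]
[0.0246, 0.0014, -0.002]
```

View pics/g3.png

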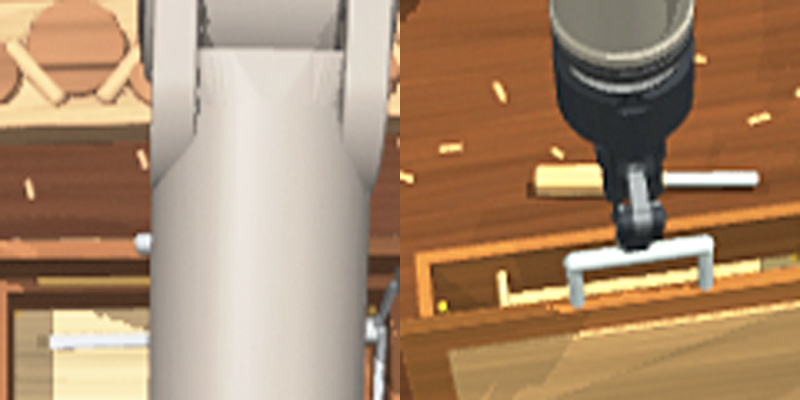

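```bash
python3 -c "
from h import *
S={n:snapshot(n) for n in('scene','top')}; C={n:cam(S[n]) for n in S}
for th in (1.46,1.43,1.4,1.37,1.34): print(th,hpos(th),proj(C['scene'],hpos(th)),proj(C['top'],hpos(th)))
print(tri(C['scene'],(312,255.2),C['top'],(331.9,157)))
st()
"
```

```text
1.46 [651.13 -56.49 347.25] [[311.89 261.26]] [[332.22 150.71]]
1.43 [644.26 -56.35 346.57] [[311.42 258.59]] [[332.24 154.  ]]
1.4 [637.42 -56.22 345.67] [[310.95 256.  ]] [[332.26 157.3 ]]
1.37 [630.61 -56.08 344.58] [[310.49 253.49]] [[332.28 160.61]]
1.34 [623.83 -55.95 343.27] [[310.04 251.07]] [[332.29 163.92]]
[637.42 -54.64 348.55]
t 34.425 pos [631.16 -61.15 401.83] F [ 0.24 -0.13 -0.58] T [-0.01  0.05  0.05] open 0.4
R cols x,y,z: [ 0.02 -0.   -1.  ] [ 1.   -0.02  0.02] [-0.02 -1.    0.  ] j [ 0.11  0.48 -0.08  0.9   0.04  1.75  0.03]
```

```bash
python3 -m jog '[{"hand":0.6,"x":0.008,"y":0.006,"z":-0.004,"wx":0,"wy":0,"wz":-0.01},{"hand":0.6,"x":0.02,"y":0.001,"z":0,"wx":0,"wy":0,"wz":-0.005},{"hand":0.6,"x":0.018,"y":0,"z":0,"wx":0,"wy":0,"wz":0},{"hand":0.6,"x":0.002,"y":0,"z":0,"wx":0,"wy":0,"wz":0}]'; python3 -c "
from h import *
st()
plan([637,-57,348],tilt(.0),v=.04)
"
```

```text
t: 34.92
eef_pos: [637.9, -57.4, 352.6]
ee_rot: [-0.495, -0.506, -0.494, 0.506]
wrist_force: [0.8, 0.3, 0.2]
opening: 0.399
t 34.925 pos [637.87 -57.42 352.6 ] F [0.8  0.33 0.2 ] T [ 0.03 -0.01 -0.  ] open 0.399
R cols x,y,z: [ 0. -0. -1.] [ 1.   -0.02  0.  ] [-0.02 -1.    0.  ] j [ 0.11  0.49 -0.08  1.    0.04  1.65  0.02]
rows 1 turn/row [-0.003, 0.001, -0.0]
[0.0046, -0.0009, -0.0004]
```

```bash
python3 -m jog '[{"hand":0.6,"x":0.004,"y":-0.001,"z":0,"wx":0,"wy":0,"wz":0},{"hand":1,"x":0,"y":0,"z":0,"wx":0,"wy":0,"wz":0},{"hand":1,"x":0,"y":0,"z":0,"wx":0,"wy":0,"wz":0},{"hand":1,"x":0,"y":0,"z":0,"wx":0,"wy":0,"wz":0},{"hand":1,"x":0,"y":0,"z":0,"wx":0,"wy":0,"wz":0}]' 25; python3 -c "
from h import *
arc(H=(670.6,118))
"
```

```text
t: 35.55
eef_pos: [637.2, -57.3, 349.6]
ee_rot: [0.495, 0.506, 0.494, -0.505]
wrist_force: [-0.5, 0.1, -2.0]
opening: 0.128
t 35.55 pos [637.22 -57.34 349.58] F [-0.48  0.14 -1.98] T [0.03 0.01 0.05] open 0.128
R cols x,y,z: [ 0. -0. -1.] [ 1.   -0.02  0.  ] [-0.02 -1.    0.  ] j [ 0.11  0.49 -0.08  1.01  0.04  1.64  0.02]
theta 1.4028 rad err 5.88 Ftan -0.76 Frad(to hinge) 1.89
```

```bash
python3 -m jog '[{"hand":1,"x":0.001,"y":-0.006,"z":0,"wx":0,"wy":0,"wz":0},{"hand":1,"x":0.002,"y":-0.010,"z":0,"wx":0,"wy":0,"wz":0},{"hand":1,"x":0.0025,"y":-0.011,"z":0,"wx":0,"wy":0,"wz":0}]'; python3 -c "
from h import *
arc(H=(670.6,123.9))
"
```

```text
t: 35.92
eef_pos: [612.6, -56.8, 345.0]
ee_rot: [0.498, 0.508, 0.491, -0.503]
wrist_force: [3.0, -0.5, -3.4]
opening: 0.125
t 35.925 pos [612.63 -56.83 345.  ] F [ 3.01 -0.51 -3.39] T [-0.09 -0.82  0.03] open 0.125
R cols x,y,z: [ 0.01 -0.   -1.  ] [ 1.   -0.02  0.01] [-0.02 -1.    0.  ] j [ 0.12  0.42 -0.09  1.12  0.04  1.59  0.02]
theta 1.2905 rad err 0.43 Ftan 2.06 Frad(to hinge) 4.04
```

```bash
python3 -m jog '[{"hand":1,"x":0.0036,"y":-0.011,"z":0,"wx":0,"wy":0,"wz":0},{"hand":1,"x":0.004,"y":-0.0108,"z":0,"wx":0,"wy":0,"wz":0},{"hand":1,"x":0.0043,"y":-0.0107,"z":0,"wx":0,"wy":0,"wz":0},{"hand":1,"x":0.0048,"y":-0.0104,"z":0,"wx":0,"wy":0,"wz":0},{"hand":1,"x":0.0053,"y":-0.0102,"z":0,"wx":0,"wy":0,"wz":0},{"hand":1,"x":0.0058,"y":-0.0099,"z":0,"wx":0,"wy":0,"wz":0}]'; python3 -c "
from h import *
arc(H=(670.6,123.9))
"
```

```text
t: 36.67
eef_pos: [553.3, -55.7, 321.9]
ee_rot: [0.504, 0.514, 0.484, -0.497]
wrist_force: [2.0, -0.1, 0.8]
opening: 0.127
t 36.675 pos [553.34 -55.75 321.87] F [ 2.03 -0.06  0.83] T [-0.04 -0.56 -0.03] open 0.127
R cols x,y,z: [ 0.04 -0.   -1.  ] [ 1.   -0.02  0.04] [-0.02 -1.    0.  ] j [ 0.14  0.27 -0.09  1.38  0.03  1.45  0.02]
theta 1.0143 rad err 1.73 Ftan 2.17 Frad(to hinge) 0.31
```

```bash
python3 -m jog '[{"hand":1,"x":0.006,"y":-0.0098,"z":0,"wx":0,"wy":0,"wz":-0.005},{"hand":1,"x":0.0065,"y":-0.0094,"z":0,"wx":0,"wy":0,"wz":-0.005},{"hand":1,"x":0.007,"y":-0.0091,"z":0,"wx":0,"wy":0,"wz":-0.005},{"hand":1,"x":0.0075,"y":-0.0087,"z":0,"wx":0,"wy":0,"wz":-0.005},{"hand":1,"x":0.0079,"y":-0.0084,"z":0,"wx":0,"wy":0,"wz":-0.005},{"hand":1,"x":0.0083,"y":-0.008,"z":0,"wx":0,"wy":0,"wz":-0.005},{"hand":1,"x":0.0087,"y":-0.0075,"z":0,"wx":0,"wy":0,"wz":-0.005}]'; python3 -c "
from h import *
arc(H=(670.6,123.9))
"
```

```text
t: 37.55
eef_pos: [490.4, -54.6, 266.9]
ee_rot: [0.496, 0.506, 0.492, -0.505]
wrist_force: [-0.3, -0.6, 0.3]
opening: 0.124
t 37.55 pos [490.41 -54.56 266.93] F [-0.28 -0.64  0.35] T [-0.04 -0.46  0.04] open 0.124
R cols x,y,z: [ 0.01 -0.   -1.  ] [ 1.   -0.02  0.01] [-0.02 -1.    0.  ] j [ 0.16  0.18 -0.1   1.63  0.02  1.32  0.03]
theta 0.6516 rad err 1.22 Ftan 0.09 Frad(to hinge) -0.44
```

```bash
python3 -m jog '[{"hand":1,"x":0.0092,"y":-0.0069,"z":0,"wx":0,"wy":0,"wz":0},{"hand":1,"x":0.0095,"y":-0.0064,"z":0,"wx":0,"wy":0,"wz":0},{"hand":1,"x":0.0098,"y":-0.0059,"z":0,"wx":0,"wy":0,"wz":0},{"hand":1,"x":0.010,"y":-0.0054,"z":0,"wx":0,"wy":0,"wz":0},{"hand":1,"x":0.0103,"y":-0.0049,"z":0,"wx":0,"wy":0,"wz":0},{"hand":1,"x":0.0105,"y":-0.0044,"z":0,"wx":0,"wy":0,"wz":0}]'; python3 -c "
from h import *
arc(H=(670.6,123.9))
"
```

```text
t: 38.3
eef_pos: [454.5, -53.9, 202.9]
ee_rot: [0.496, 0.506, 0.492, -0.505]
wrist_force: [2.1, -0.6, -0.3]
opening: 0.129
t 38.3 pos [454.51 -53.92 202.86] F [ 2.14 -0.64 -0.33] T [-0.05 -0.61  0.09] open 0.129
R cols x,y,z: [ 0.01 -0.   -1.  ] [ 1.   -0.02  0.01] [-0.02 -1.    0.  ] j [ 0.17  0.16 -0.1   1.82  0.02  1.16  0.04]
theta 0.3324 rad err 0.68 Ftan 0.44 Frad(to hinge) 2.12
```

```bash
python3 -m jog '[{"hand":1,"x":0.0087,"y":-0.0026,"z":0,"wx":0,"wy":0,"wz":0},{"hand":1,"x":0.0088,"y":-0.0023,"z":0,"wx":0,"wy":0,"wz":0},{"hand":1,"x":0.0088,"y":-0.002,"z":0,"wx":0,"wy":0,"wz":0},{"hand":1,"x":0.0088,"y":-0.0018,"z":0,"wx":0,"wy":0,"wz":0},{"hand":1,"x":0.007,"y":-0.0012,"z":0,"wx":0,"wy":0,"wz":0}]'; python3 -c "
from h import *
arc(H=(670.6,123.9))
"
```

```text
t: 38.92
eef_pos: [442.8, -53.7, 156.9]
ee_rot: [-0.495, -0.506, -0.493, 0.506]
wrist_force: [-0.0, -1.1, -1.0]
opening: 0.125
t 38.925 pos [442.81 -53.71 156.95] F [-0.04 -1.1  -1.04] T [-0.03 -0.35  0.08] open 0.125
R cols x,y,z: [ 0. -0. -1.] [ 1.   -0.02  0.  ] [-0.02 -1.    0.  ] j [ 0.17  0.18 -0.1   1.92  0.02  1.04  0.04]
theta 0.1266 rad err 0.39 Ftan -1.04 Frad(to hinge) 0.12
```

Near shut; from here I'll go slowly until contact.

```bash
python3 -m jog '[{"hand":1,"x":0.006,"y":-0.0006,"z":0,"wx":0,"wy":0,"wz":0},{"hand":1,"x":0.005,"y":-0.0004,"z":0,"wx":0,"wy":0,"wz":0},{"hand":1,"x":0.004,"y":-0.0003,"z":0,"wx":0,"wy":0,"wz":0},{"hand":1,"x":0.003,"y":0,"z":0,"wx":0,"wy":0,"wz":0}]'; python3 -c "
from h import *
arc(H=(670.6,123.9))
"
```

```text
t: 39.42
eef_pos: [440.7, -53.7, 137.2]
ee_rot: [-0.495, -0.505, -0.494, 0.506]
wrist_force: [-1.0, -0.3, 0.1]
opening: 0.126
t 39.425 pos [440.74 -53.66 137.23] F [-1.04 -0.29  0.1 ] T [-0.04 -0.08  0.09] open 0.126
R cols x,y,z: [ 0. -0. -1.] [ 1.   -0.02  0.  ] [-0.02 -1.    0.  ] j [ 0.17  0.2  -0.1   1.95  0.03  0.99  0.03]
theta 0.0405 rad err 0.29 Ftan 0.03 Frad(to hinge) -1.05
```

```bash
python3 -m jog '[{"hand":1,"x":0.0025,"y":0,"z":0,"wx":0,"wy":0,"wz":0},{"hand":1,"x":0.002,"y":0,"z":0,"wx":0,"wy":0,"wz":0},{"hand":1,"x":0.0015,"y":0,"z":0,"wx":0,"wy":0,"wz":0}]'; python3 -c "
from h import *
arc(H=(670.6,123.9))
"
```

```text
t: 39.8
eef_pos: [440.4, -53.7, 130.7]
ee_rot: [-0.495, -0.505, -0.494, 0.506]
wrist_force: [-1.2, 0.4, 0.4]
opening: 0.124
t 39.8 pos [440.43 -53.66 130.75] F [-1.16  0.35  0.36] T [-0.02 -0.03  0.08] open 0.124
R cols x,y,z: [-0. -0. -1.] [ 1.   -0.02 -0.  ] [-0.02 -1.    0.  ] j [ 0.17  0.21 -0.1   1.96  0.03  0.98  0.03]
theta 0.0123 rad err 0.26 Ftan 0.32 Frad(to hinge) -1.17
```

```bash
python3 -m jog '[{"hand":1,"x":0.0015,"y":0,"z":0,"wx":0,"wy":0,"wz":0},{"hand":1,"x":0.0015,"y":0,"z":0,"wx":0,"wy":0,"wz":0},{"hand":1,"x":0.001,"y":0,"z":0,"wx":0,"wy":0,"wz":0}]'; python3 -c "
from h import *
arc(H=(670.6,123.9))
"
```

```text
t: 40.17
eef_pos: [440.4, -53.6, 128.0]
ee_rot: [-0.495, -0.505, -0.494, 0.506]
wrist_force: [-4.3, 0.4, 9.9]
opening: 0.124
t 40.175 pos [440.36 -53.64 127.99] F [-4.34  0.41  9.93] T [0.01 0.69 0.06] open 0.124
R cols x,y,z: [-0. -0. -1.] [ 1.   -0.02 -0.  ] [-0.02 -1.    0.  ] j [ 0.17  0.21 -0.1   1.96  0.03  0.97  0.03]
theta 0.0004 rad err 0.24 Ftan 9.82 Frad(to hinge) -4.6
```

```bash
python3 -m jog '[{"hand":1,"x":-0.0005,"y":0,"z":0,"wx":0,"wy":0,"wz":0},{"hand":0.6,"x":0,"y":0,"z":0,"wx":0,"wy":0,"wz":0},{"hand":0.6,"x":0,"y":0,"z":0,"wx":0,"wy":0,"wz":0},{"hand":0.6,"x":0,"y":0,"z":0,"wx":0,"wy":0,"wz":0}]'; python3 -c "
from h import *
st()
plan([441,-53,200])
"
```

```text
t: 40.67
eef_pos: [440.9, -53.6, 128.5]
ee_rot: [-0.495, -0.505, -0.493, 0.506]
wrist_force: [-0.3, -1.2, 0.8]
opening: 0.402
t 40.675 pos [440.94 -53.64 128.55] F [-0.28 -1.17  0.76] T [0.04 0.03 0.05] open 0.402
R cols x,y,z: [ 0. -0. -1.] [ 1.   -0.02  0.  ] [-0.02 -1.    0.  ] j [ 0.17  0.21 -0.1   1.96  0.03  0.97  0.03]
rows 2 turn/row [0.0, 0.0, 0.0]
[-0.0357, 0.0, -0.0002]
[-0.0357, 0.0, -0.0002]
```

```bash
python3 -m jog '[{"hand":0.6,"x":-0.02,"y":0,"z":0,"wx":0,"wy":0,"wz":0},{"hand":0.6,"x":-0.04,"y":0,"z":0,"wx":0,"wy":0,"wz":0},{"hand":0.6,"x":-0.05,"y":0,"z":0,"wx":0,"wy":0,"wz":0},{"hand":0.6,"x":-0.04,"y":-0.03,"z":0,"wx":0,"wy":0,"wz":0},{"hand":0.6,"x":0,"y":-0.04,"z":0.04,"wx":0,"wy":0,"wz":0},{"hand":0.6,"x":0,"y":0,"z":0.05,"wx":0,"wy":0,"wz":0},{"hand":0.6,"x":0,"y":0,"z":0.06,"wx":0,"wy":0,"wz":0},{"hand":0.6,"x":0,"y":0,"z":0.06,"wx":0,"wy":0,"wz":0},{"hand":0.6,"x":0,"y":0,"z":0,"wx":0,"wy":0,"wz":0}]'; python3 -c "
from h import *
st()
S={n:snapshot(n) for n in('scene','top')}
for n in S: cv2.imwrite('pics/end_%s.png'%n,S[n]['image'])
for n in S: print(n,[(np.round(d['pixel'],1),d['p']) for d in landmark_of(n,'handle')])
"
```

```text
t: 41.8
eef_pos: [365.2, -266.9, 285.2]
ee_rot: [-0.498, -0.504, -0.493, 0.505]
wrist_force: [-0.6, 1.1, -0.0]
opening: 0.399
t 41.8 pos [ 365.24 -266.95  285.19] F [-0.62  1.08 -0.02] T [0.09 0.01 0.  ] open 0.399
R cols x,y,z: [ 0.   -0.01 -1.  ] [ 1.   -0.02  0.  ] [-0.02 -1.    0.01] j [ 0.43  0.08  0.17  1.7  -0.01  1.35  0.59]
scene [(array([301.3, 234.2]), 0.81)]
top [(array([330.7, 254.5]), 0.65)]
```

View pics/end_scene.png

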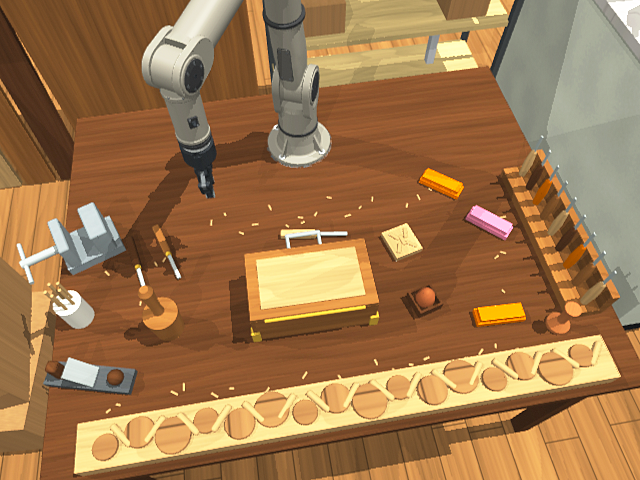

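View pics/end_top.png

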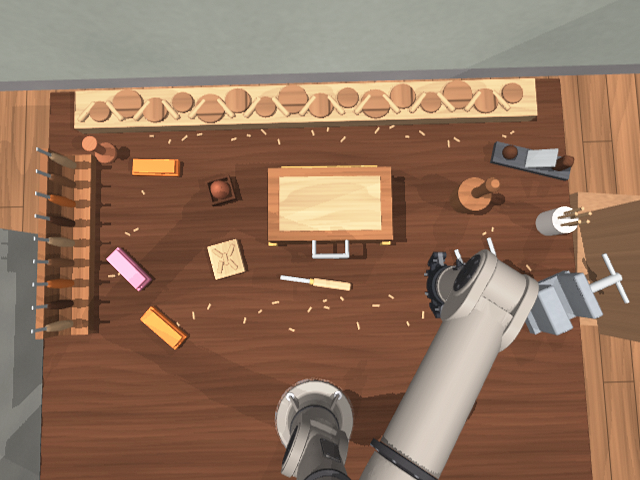

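```bash
python3 -c "
from h import *
print(sign_off())"
```

```text
the job is handed in; nothing more can be done
None
```

The sharpening stone is in the chest's tray and the lid is shut. I handed the job in at about 42 s of the 72 s allowed; no verdict came back.

- **Raising the lid:** I lifted it by the handle until the stay went taut at about 1.63 rad, at roughly 3.5 N. Easing it down made it resist with rising force, up to 5.9 N, which I took as locked. The lid then stood by itself when I let go.
- **Placing the stone:** I laid the grey stone flat in the front of the tray. It touched the floor at the expected height with about 3 N of contact force before I let go.
- **Breaking the stay:** I pushed the knee roller back and down until the lid sank to about 1.40 rad, with a peak of about 10 N. That is more than the 0.1 rad described. The stay stayed broken when I withdrew. A small sideways force of about 2.4 N appeared at the end of the push.
- **Shutting the lid:** I lowered it by the handle at a walking pace, then slowly, until it met the rim at about 10 N. I eased off and let go.

**Last checks:** In the final pictures the lid is shut and the handle is back where it was at the start. The look-alikes, the egg, the panel, the mallet and the gouge by the chest have not visibly moved. The arm partly hides the two gouges on the right in the top view, but they look unmoved in the scene view. The robot is touching nothing.

The stone and the gouge in the tray cannot be seen under the shut lid. They looked undisturbed in the last picture before I closed it. I judged the strain on the stay only from the wrist forces, which stayed well under the stated limits.

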